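# Offer a hinge leaf up to its jamb for pinning

## Task

Swing the latch lever of the blue tool case fully clear, open the lid and leave it standing open, and take out the hinge leaf whose knuckle fits the gap in the fixed leaf on the jamb block (the one with the short knuckle). Bring its knuckle down between the two fixed knuckles until the three holes line up so that the hinge pin could be slid straight through, and finish while still holding it there in the gripper, carried by the robot alone and not leaning on the jamb. Leave the other leaf in the case and the bottle, trays and pin where they are.

Things in the scene. Friction and masses are not known exactly. Their poses are not given: they have to be found in the camera images.
- case: Blue plastic tool case fixed to the bench: 170 (its x) by 240 (its y) by 82 mm high, 5 mm walls, closed by the lid. Origin: centre of its underside. Front (-x) faces the robot, turned by up to 0.25 rad; lid hinged on the rear (+x) rim. Stands left or right of the robot. A ledge at the front near y = +85 mm carries the latch. Inside are two racks.
- latch (a joint): Angle of the latch lever about a vertical pivot, rad. 0: it points along case +x over the lid and locks it. Grows anticlockwise seen from above (free end swings to case +y, out past the case's side). Clear of the lid from 1.4 up, end stop 1.75. Starts at 0 to 0.35. About 1 N at the tab moves it; it stays where left.
- latch_tab (a point): Top centre of the upright round tab on the latch lever's free end: black, 12 mm in diameter, 36 mm tall (from the lever's upper face at 100 mm above the bench to 136 mm), 55 mm from the pivot. The lever is a flat steel bar 14 mm wide.
- latch_pivot (a point): Point on the vertical axis of the latch lever at the height of the tab's top, at case x = -105, y = +85 mm.
- lid (a joint): Opening angle of the lid, rad: 0 shut, grows as its front edge rises, 1.57 upright, end stop at 1.9. The hinge is stiff: the lid stays at any angle; raising it takes 2 to 3 N at the bar. The lid cannot rise while the latch lever lies over it.
- lid_bar (a point): Middle of the lid's round pull bar: black, 10 mm in diameter, 70 mm long along case y, carried 38 mm ahead of the lid's front edge, in the lid's plane, by an arm at each end. Free space above, below and behind it (33 mm to the case front). 86 mm above the bench when shut.
- lid_hinge (a point): Middle of the lid's hinge axis (along case y), at case x = +85 mm, 82 mm above the bench; shut, the bar lies 208 mm ahead of it and 4 mm higher. The lid panel is 170 by 240 by 8 mm.
- hinge_leaf: Loose steel hinge leaf to use, about 0.16 kg. Origin: middle of its knuckle hole; y: hole axis; z: up the plate; x: plate normal. Knuckle: one tube, 22 mm outside, 11 mm hole, 28 mm long, centred. Plate: 8 mm thick, 80 mm wide (y), 17 to 55 mm above the hole axis, on a 28 mm wide neck. Starts upright in a rack, y along case y, hole axis 19 mm above the bench. Grip the plate's faces.
- wide_leaf: The other loose hinge leaf, in the other rack, to be left there: the same but for a 46 mm long knuckle and neck, too long for the gap. Origin and axes as for the hinge leaf.
- jamb: Jamb block fixed to the bench on the other side from the case, turned by up to 0.4 rad: aluminium block 50 by 96 mm, 68 mm high, on a 100 by 120 mm steel foot, fixed steel hinge leaf upright on its -x face. Origin: on the bench straight below the middle of the hinge axis. y: parallel to the hinge axis. The block lies 4 to 54 mm to +x of the axis.
- jamb_axis (a point): Middle of the fixed leaf's hinge axis (along jamb y), 100 mm above the bench, in the middle of the gap. Two fixed knuckles, 22 mm outside, 11 mm hole, 23 mm long, 34 mm gap between them, 80 mm over all. The gap's floor is 21 mm below the axis. The loose leaf's origin belongs here, its plate upright above the fixed plate, in one plane with it.
- pump_bottle: Clear pump bottle, 72 mm in diameter, 218 mm tall, a bystander. Origin: centre of its foot.
- tray_stack: Stack of clear plastic trays, 75 by 110 by 66 mm, a bystander. Origin: centre of its underside.
- pin_tray: Low grey tray, 50 by 120 by 18 mm, a bystander. Origin: centre of its underside.
- hinge_pin: Steel hinge pin, 7 mm in diameter, 94 mm long, lying in the low tray, to be left there. Origin: middle of its length, at its underside.
- rack_left (a point): Bench-level point under the middle of the rack at case y = +57 mm, x = -15 mm (its twin is at y = -57 mm). Each rack holds one upright hinge leaf, either leaf in either rack. It is two grey posts 10 mm wide and 52 mm high under the ends of the leaf's plate, with prongs over the outer 8 to 10 mm of each end, reaching 16 mm above the plate's lower edge; the leaf lifts straight out.
There are look-alikes about, which are no part of the job. What is meant by the jamb is not red, and is the larger of those in its own colour.

How it is judged:
On the way, in this order (a step that is already met when the one before it is completed fails the run):
1. the latch lever is swung clear while the lid is still shut (value of joint latch above 1.4 rad and value of joint lid below 0.05 rad), for 0.1 s.
2. the lid is opened (value of joint lid above 1.3 rad), for 0.2 s.
3. the short-knuckle leaf is lifted out in the gripper (height (world z) of hinge_leaf above 0.11 m and contact force between the fingers and hinge_leaf above 1 N), for 0.1 s.
At the end, for the whole second after the job is handed in: Short-knuckle leaf gripped (over 2 N) and still; its hole within 3.5 mm of the fixed axis across and in height, 5 mm along it; axes parallel within 0.1 rad; under 4 N on the jamb; lid and latch lever both open beyond 1.3 rad (x of hinge_leaf in the frame of jamb_axis between -0.0035 and 0.0035 m and z of hinge_leaf in the frame of jamb_axis between -0.0035 and 0.0035 m and y of hinge_leaf in the frame of jamb_axis between -0.005 and 0.005 m and angle between the y axis of hinge_leaf and the y axis of jamb, either way round below 0.1 rad and linear speed of hinge_leaf below 0.02 m/s and contact force between the fingers and hinge_leaf above 2 N and contact force between hinge_leaf and jamb below 4 N and value of joint each of lid, latch above 1.3 rad); the arm keeps its last pose, push and grip.
It fails at once if the other leaf is moved by more than 30 mm (distance of wide_leaf from where it was at the start of the episode above 0.03 m).
It fails at once if the bottle, a tray or the pin is moved by more than 30 mm (distance of any of pump_bottle, tray_stack, pin_tray, hinge_pin from where it was at the start of the episode above 0.03 m).
It also fails if it takes over 61 s, if anything falls off the work surface, if the arm or the gripper's body presses on something with over 40 N, if the wrist force passes 120 N, or if a joint passes its speed limit or range.

## Robot

A 6-joint arm with a two-finger parallel gripper is mounted at the origin on the work surface. World frame = base frame: x ahead of the robot, y to its left, z up, the work surface at z = 0. Lengths are in m, angles in rad, forces in N, time in s.
With the tool pointing down it reaches from about 0.35 to 0.775 m from the base axis. Payload 7.3 kg.
Tool frame: the origin (TCP) lies at the very end of the fingers, on their centre line; the grasp point (between the pads) lies 19 mm behind it; z points along the fingers, y is the line along which they close (so a half turn about z gives the same grasp; the last joint's range is limited). The gripper opens to 92 mm and grips with 3 to 60 N. Pads are 19 mm wide; open, the fingers measure 130 mm over their backs; the gripper's body (75 mm by 190 mm) begins 47 mm behind the grasp point.
Start: joints at [0.995, 0.342, 1.524, -0, 1.275, -0.146], TCP at [0.219, 0.477, 0.227] pointing down, gripper open.
Joint ranges: [-2.53, 2.53], [-0.77, 2.02], [0.04, 2.7], [-1, 4.14], [0.28, 2.66], [-3.11, 3.11]. Speed limits (rad/s): [2.57, 2.57, 3.14, 3.14, 3.14, 3.14].

## Interface

Orientations are given as a unit quaternion [x, y, z, w].
In Python, from rig import monitor, vision, bot gives the robot as it stands.
- The arm moves only by the tool jog_arm, never from a script. Its argument "series" is a list of rows, each an object of numbers: "grip": the opening, from 0 (shut) to 1 (fully open); "tx", "ty", "tz": the shift along the tool's x, y, z each as a share of 25 mm, from -1 to 1; "rx", "ry", "rz": the turn, a rotation vector about the tool's x, y, z each as a share of 0.15 rad, from -1 to 1. In form: [{"grip": .., "tx": .., "ty": .., "tz": .., "rx": .., "ry": .., "rz": ..}, ...]. A call has 1 to 5 rows; each row shifts and turns the commanded pose from where the row before left it, along the tool's axes as they then stand; what a row does not reach is not made up. A row lasts 1/10 s, in which the tool goes at most 50 mm and 8.59 degrees, less where a joint would pass 70% of its speed; a pose out of reach is approached as far as the arm can. A call with a number of a shift or a turn outside -1 to 1 is refused whole. A call with a gripper value outside its range is refused whole. The fingers move at their own pace and stop on an object; "squeeze" is the grip in N (left out, the last holds). Time passes only in rows, so rows that do not move let the fingers close. It gives the time, the measured TCP pose, the force, the opening and the grip force at its end, in the units of the state.
- monitor.read_state(): the state, without advancing time (a new reading comes with each control period).
- vision.grab_frame(name): name is "scene" or "top" or "wrist"; returns the picture (400x640x3 uint8, red, green, blue); there is no depth.
- vision.camera_params(name): a dict with "camera_matrix" (3x3 intrinsics, pixels), "k1" (the pictures are not rectified: a ray, as slopes to the right and down, at radius r is drawn at 1 + k1 r^2 times it, then the intrinsics apply), "rvec" (rotation vector, rad) and "tvec" (3), from world to camera coordinates, as OpenCV has them; the wrist camera has in their place "hand_eye" (4x4, takes a point from camera to tool coordinates, whose origin is the TCP and whose axes are the flange's). Camera axes: x right, y down, z forward; pixel columns grow to the right and rows downward; lengths in m; the calibration is good to about 2 mm. A picture is of the moment at which its call begins: read the wrist's pose just before it. camera_params takes no time and is no camera call.
- bot.hand_in(): hands the job in; it is judged then, once.
The state is a dict: "clock": time; "joint_positions": joint angles; "dq": joint speeds; "effort": joint torques, N m; "tcp_pos": TCP position; "ee_rot": TCP orientation; "force": force on the tool from outside, world axes, zero at the start; "torque": the same for the moment, N m; "width": finger opening in m; "grip_force": force on a finger pad.
Only numpy, scipy, OpenCV 4.12 (cv2) and the standard library are available. Lean on these libraries where they do the work, as an engineer would, in place of code of your own. Each camera call takes 0.05 s, during which the arm holds its last target. There are 200 camera calls.

## Working session

There is one attempt and no reset: what is moved stays moved. The work goes in short steps, Python scripts to look and compute and a tool call to move; the robot and the scene stay as the last step left them, time stands still between calls to the robot, and variables do not carry over. Pictures are saved under pics/ and viewed, at most 10 in all, crops included, and the job is handed in when it is done.

Besides the shell and the picture viewer there is one more tool, called after "Call:" as name([rows], argument=value, ...), one row to a line, values as JSON. jog_arm: Moves the arm, as the interface text tells. Its arguments: {"type":"object","properties":{"series":{"type":"array","items":{"type":"object","properties":{"grip":{"type":"number"},"tx":{"type":"number"},"ty":{"type":"number"},"tz":{"type":"number"},"rx":{"type":"number"},"ry":{"type":"number"},"rz":{"type":"number"}}}},"squeeze":{"type":"number"}},"required":["series"]}

```bash
ls; mkdir -p pics
cat > h.py <<'E'
import numpy as np, cv2
from scipy.spatial.transform import Rotation as R
from rig import monitor, vision, bot
def cam(n, st=None):
    p=vision.camera_params(n); K=np.array(p["camera_matrix"]);k=p["k1"]
    if "hand_eye" in p:
        st=st or monitor.read_state(); T=np.eye(4);T[:3,:3]=R.from_quat(st["ee_rot"]).as_matrix();T[:3,3]=st["tcp_pos"]
        W=T@np.array(p["hand_eye"]); Rc=W[:3,:3];o=W[:3,3]
    else:
        Rm=R.from_rotvec(np.ravel(p["rvec"])).as_matrix();Rc=Rm.T;o=-Rm.T@np.ravel(p["tvec"])
    return K,k,Rc,o
def rays(c,px):
    K,k,Rc,o=c
    u=cv2.undistortPoints(np.array(px,float).reshape(-1,1,2),K,np.array([k,0,0,0.])).reshape(-1,2)
    return np.c_[u,np.ones(len(u))]@Rc.T
def onz(c,px,z):
    d=rays(c,px);o=c[3];return o+d*((z-o[2])/d[:,2])[:,None]
def proj(c,P):
    K,k,Rc,o=c;rv=cv2.Rodrigues(Rc.T)[0]
    return cv2.projectPoints(np.array(P,float).reshape(-1,1,3),rv,-Rc.T@o,K,np.array([k,0,0,0.]))[0].reshape(-1,2)
def tri(c1,p1,c2,p2):
    d1=rays(c1,[p1])[0];d2=rays(c2,[p2])[0]
    s=np.linalg.lstsq(np.c_[d1,-d2],c2[3]-c1[3],rcond=None)[0]
    a=c1[3]+s[0]*d1;b=c2[3]+s[1]*d2;return (a+b)/2,np.linalg.norm(a-b)
def grab(n,f):
    im=vision.grab_frame(n);cv2.imwrite(f"pics/{f}.png",im[:,:,::-1]);return im
E
python3 - <<'E'
from h import *
a=grab("scene","s0");b=grab("top","t0")
for n in("scene","top"):
    c=cam(n);print(n,c[3].round(3),c[2][:,2].round(2),c[0][0,0])
p=vision.camera_params("wrist");print(np.round(p["hand_eye"],3))
print(monitor.read_state())
E
```

```text
pics
scene [ 1.246 -0.189  0.764] [-0.69  0.2  -0.7 ] 367.8448145950472
top [0.453 0.01  1.358] [ 0.11  0.   -0.99] 380.59394169108407
[[ 0.    -0.969 -0.246  0.066]
 [ 1.     0.     0.001  0.   ]
 [-0.001 -0.246  0.969 -0.157]
 [ 0.     0.     0.     1.   ]]
{'clock': 0.1, 'joint_positions': array([ 9.95018159e-01,  3.42635768e-01,  1.52493689e+00,  4.00630444e-06,
        1.27536427e+00, -1.46011394e-01]), 'dq': array([ 0.00080681, -0.00032294, -0.00327268,  0.00240561, -0.00148576,
        0.00107942]), 'effort': array([ 1.84435332e-03, -4.32005274e+01, -2.44695318e+01,  7.19766947e-02,
        5.24856162e-02, -8.39102790e-05]), 'tcp_pos': array([0.21853221, 0.47696073, 0.22611804]), 'ee_rot': array([ 2.13234022e-01,  9.77000921e-01, -6.28162501e-04, -2.39131973e-04]), 'force': array([ 0.04303518, -0.24374641,  0.37943803]), 'torque': array([-0.02855922,  0.04262369, -0.01112345]), 'grip_force': 0.0, 'width': 0.09163756058292175}
```

View pics/s0.png

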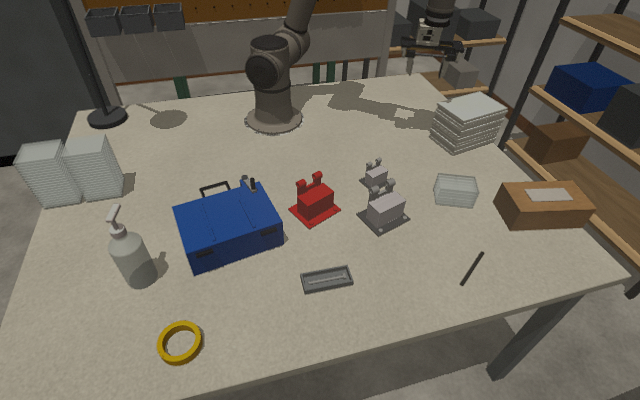

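View pics/t0.png

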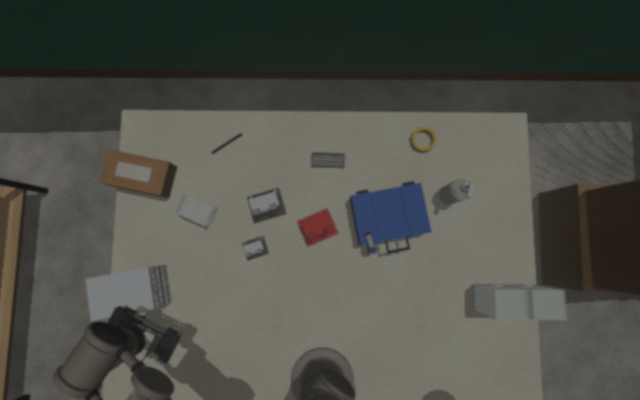

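The scene shows the blue case at (228,225), with its bar at (214,188) and latch at (250,183). There are three jamb-like blocks: red (315,200), a small grey one (375,175) and a large grey one (385,212). The large grey one fits "not red, larger of its colour". In the top view they are at (317,227), (254,248) and (266,205). I'll confirm this in an enlarged crop.

Run:
```python
from h import *
s=cv2.imread("pics/s0.png");t=cv2.imread("pics/t0.png")
t=np.clip(t.astype(float)*1.8,0,255).astype(np.uint8)
A=cv2.resize(s[150:275,165:425],(780,375),interpolation=cv2.INTER_CUBIC)
B=cv2.resize(t[175:270,235:440],None,fx=780/205,fy=780/205,interpolation=cv2.INTER_CUBIC)
cv2.imwrite("pics/c0.png",np.vstack([cv2.resize(A,(600,288)),cv2.resize(B,(600,278))]))
# rough: case lid corners in top & jamb blob
c=cam("top");im=cv2.imread("pics/t0.png");hsv=cv2.cvtColor(im,cv2.COLOR_BGR2HSV)
m=cv2.inRange(hsv,(100,120,30),(130,255,255));m[:, :300]=0
n,l,stt,ce=cv2.connectedComponentsWithStats(m);i=1+stt[1:,4].argmax();print(stt[i],ce[i])
r=cv2.minAreaRect(np.argwhere(l==i)[:,::-1].astype(np.float32));bx=cv2.boxPoints(r);print(bx);print(onz(c,bx,.09).round(3))
cs=cam("scene")
print("jamb", onz(c,[(266,205)],.068),onz(cs,[(387,208)],.08))
print(onz(c,[(369,243),(397,245)],.1),onz(cs,[(252,180)],.136),onz(cs,[(213,186)],.086))
```

```text
[ 353  185   76   59 3224] [390.9103598  213.07382134]
[[351.816   195.488  ]
 [420.192   183.056  ]
 [429.00797 231.544  ]
 [360.632   243.97601]]
[[ 0.623 -0.096  0.09 ]
 [ 0.667 -0.327  0.09 ]
 [ 0.504 -0.352  0.09 ]
 [ 0.461 -0.125  0.09 ]]
jamb [[0.59107613 0.1947533  0.068     ]] [[0.63853929 0.18710143 0.08      ]]
[[ 0.46424183 -0.15131793  0.1       ]
 [ 0.45832091 -0.24322334  0.1       ]] [[ 0.50599124 -0.14473412  0.136     ]] [[ 0.44609952 -0.24861923  0.086     ]]
```

View pics/c0.png

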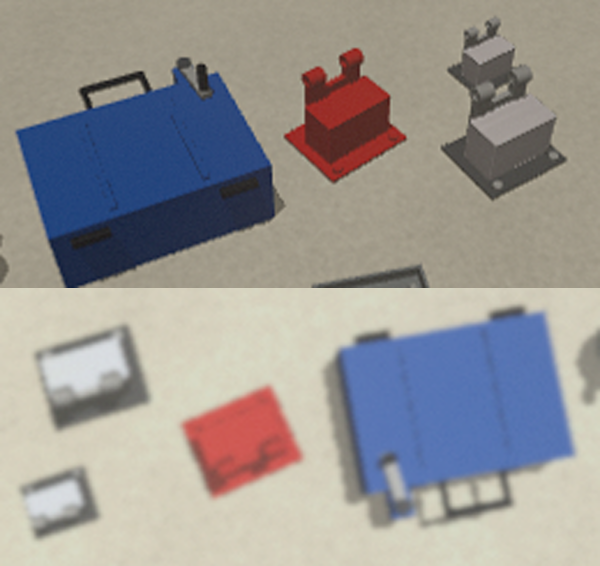

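The crop confirms the large grey jamb (top view (266,205), two knuckles on its near side). The red one and the small grey one are the look-alikes. I'll look at it on the way with the wrist camera.

```bash
cat >> h.py <<'E'
def plan(pts,st=None,step=.0245,start=None):
    """pts: list of (pos, yaw of tool y or None); prints rows, tool assumed any attitude -> down"""
    st=st or monitor.read_state()
    p=np.array(st["tcp_pos"]);q=R.from_quat(st["ee_rot"]);out=[]
    if start: p,q=start
    for tgt,yaw in pts:
        tgt=np.array(tgt,float)
        Y0=q.as_matrix()[:,1];yaw=np.arctan2(Y0[1],Y0[0]) if yaw is None else yaw
        Y=np.array([np.cos(yaw),np.sin(yaw),0]);Z=np.array([0,0,-1.]);Q=R.from_matrix(np.c_[np.cross(Y,Z),Y,Z])
        w=(q.inv()*Q).as_rotvec()
        n=max(1,int(np.ceil(max(np.linalg.norm(tgt-p)/step/1.15,np.linalg.norm(w)/.145))))
        while True:
            pp,qq,rows,ok=p.copy(),q,[],True
            for i in range(n):
                d=qq.inv().apply((tgt-pp)/(n-i))/.025;r=(qq.inv()*Q).as_rotvec()/(n-i)/.15
                d=d.round(2);r=r.round(2);ok&=abs(d).max()<=1 and abs(r).max()<=1
                pp=pp+qq.apply(d*.025);qq=qq*R.from_rotvec(r*.15);rows.append(np.r_[d,r])
            if ok:break
            n+=1
        out+=rows;p,q=pp,qq
        print("->",tgt.round(3),n)
        for r in rows:print(*[f"{v:g}" for v in r])
    return p,q
E
python3 - <<'E'
from h import *
plan([((.56,.2,.27),.3)])
E
```

```text
-> [0.56 0.2  0.27] 18
-0.95 -0.24 -0.1 -0 0 0.31
-0.96 -0.2 -0.1 -0 0 0.31
-0.96 -0.15 -0.1 -0 0 0.31
-0.97 -0.11 -0.1 -0 0 0.31
-0.97 -0.06 -0.1 -0 0 0.31
-0.98 -0.02 -0.1 -0 0 0.31
-0.98 0.03 -0.1 -0 0 0.31
-0.97 0.07 -0.1 -0 0 0.31
-0.97 0.12 -0.1 -0 0 0.31
-0.96 0.16 -0.09 -0 0 0.31
-0.96 0.21 -0.1 -0 0 0.31
-0.94 0.25 -0.09 -0 0 0.31
-0.93 0.29 -0.1 -0 0 0.31
-0.92 0.34 -0.09 -0 0 0.32
-0.9 0.38 -0.1 -0 0 0.31
-0.88 0.42 -0.09 -0 0 0.32
-0.87 0.46 -0.1 -0 0 0.31
-0.84 0.5 -0.09 -0.01 0.01 0.32
```

Call:
jog_arm([
  {"grip": 0.6, "tx": -0.95, "ty": -0.24, "tz": -0.1, "rz": 0.31},
  {"grip": 0.6, "tx": -0.96, "ty": -0.2, "tz": -0.1, "rz": 0.31},
  {"grip": 0.6, "tx": -0.96, "ty": -0.15, "tz": -0.1, "rz": 0.31},
  {"grip": 0.6, "tx": -0.97, "ty": -0.11, "tz": -0.1, "rz": 0.31},
  {"grip": 0.6, "tx": -0.97, "ty": -0.06, "tz": -0.1, "rz": 0.31},
])

```text
validation failed for argument at $.se...
```

Call:
jog_arm([
  {"tx": -0.98, "ty": -0.02, "tz": -0.1, "rz": 0.31},
  {"tx": -0.98, "ty": 0.03, "tz": -0.1, "rz": 0.31},
  {"tx": -0.97, "ty": 0.07, "tz": -0.1, "rz": 0.31},
  {"tx": -0.97, "ty": 0.12, "tz": -0.1, "rz": 0.31},
  {"tx": -0.96, "ty": 0.16, "tz": -0.1, "rz": 0.31},
])

```text
validation failed for argument at $.se...
```

Call:
jog_arm([
  {"tx": -0.96, "ty": 0.21, "tz": -0.1, "rz": 0.31},
  {"tx": -0.94, "ty": 0.25, "tz": -0.1, "rz": 0.31},
  {"tx": -0.93, "ty": 0.29, "tz": -0.1, "rz": 0.31},
  {"tx": -0.92, "ty": 0.34, "tz": -0.1, "rz": 0.31},
  {"tx": -0.9, "ty": 0.38, "tz": -0.1, "rz": 0.31},
])

```text
validation failed for argument at $.se...
```

Call:
jog_arm([
  {"tx": -0.88, "ty": 0.42, "tz": -0.1, "rz": 0.31},
  {"tx": -0.87, "ty": 0.46, "tz": -0.1, "rz": 0.31},
  {"tx": -0.84, "ty": 0.5, "tz": -0.1, "rz": 0.31},
  {},
])

```text
validation failed for argument at $.se...
```

Run:
```python
from h import *
st=monitor.read_state();im=grab("wrist","w1");np.save("w1.npy",np.r_[st["tcp_pos"],st["ee_rot"]])
print(st["clock"],st["tcp_pos"],st["joint_positions"].round(2),cam("wrist")[0][0,0])
```

```text
0.1 [0.21853221 0.47696073 0.22611804] [ 1.    0.34  1.52  0.    1.28 -0.15] 327.16047436695857
```

View pics/w1.png

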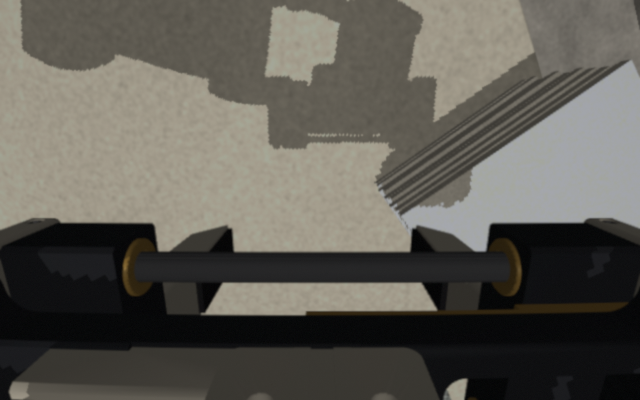

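The wrist view shows the fingers filling the rows below about 220, so the clear view is on the tool's +x side. Every row field seems to be required, so I'll resend in full.

Call:
jog_arm([
  {"grip": 0.6, "tx": -0.95, "ty": -0.24, "tz": -0.1, "rx": 0, "ry": 0, "rz": 0.31},
  {"grip": 0.6, "tx": -0.96, "ty": -0.2, "tz": -0.1, "rx": 0, "ry": 0, "rz": 0.31},
  {"grip": 0.6, "tx": -0.96, "ty": -0.15, "tz": -0.1, "rx": 0, "ry": 0, "rz": 0.31},
  {"grip": 0.6, "tx": -0.97, "ty": -0.11, "tz": -0.1, "rx": 0, "ry": 0, "rz": 0.31},
  {"grip": 0.6, "tx": -0.97, "ty": -0.06, "tz": -0.1, "rx": 0, "ry": 0, "rz": 0.31},
])

```text
clock: 0.65
tcp_pos: [0.3142, 0.3999, 0.2391]
ee_rot: [0.326, 0.945, -0.0, -0.0]
force: [0.0, -0.3, 1.1]
width: 0.0575
grip_force: 0.0
```

Call:
jog_arm([
  {"grip": 0.6, "tx": -0.98, "ty": -0.02, "tz": -0.1, "rx": 0, "ry": 0, "rz": 0.31},
  {"grip": 0.6, "tx": -0.98, "ty": 0.03, "tz": -0.1, "rx": 0, "ry": 0, "rz": 0.31},
  {"grip": 0.6, "tx": -0.97, "ty": 0.07, "tz": -0.1, "rx": 0, "ry": 0, "rz": 0.31},
  {"grip": 0.6, "tx": -0.97, "ty": 0.12, "tz": -0.1, "rx": 0, "ry": 0, "rz": 0.31},
  {"grip": 0.6, "tx": -0.96, "ty": 0.16, "tz": -0.1, "rx": 0, "ry": 0, "rz": 0.31},
])

```text
clock: 1.15
tcp_pos: [0.4091, 0.3229, 0.2516]
ee_rot: [0.433, 0.901, -0.0, -0.0]
force: [0.7, 0.7, -0.6]
width: 0.0551
grip_force: 0.0
```

Call:
jog_arm([
  {"grip": 0.6, "tx": -0.96, "ty": 0.21, "tz": -0.1, "rx": 0, "ry": 0, "rz": 0.31},
  {"grip": 0.6, "tx": -0.94, "ty": 0.25, "tz": -0.1, "rx": 0, "ry": 0, "rz": 0.31},
  {"grip": 0.6, "tx": -0.93, "ty": 0.29, "tz": -0.1, "rx": 0, "ry": 0, "rz": 0.31},
  {"grip": 0.6, "tx": -0.92, "ty": 0.34, "tz": -0.1, "rx": 0, "ry": 0, "rz": 0.31},
  {"grip": 0.6, "tx": -0.9, "ty": 0.38, "tz": -0.1, "rx": 0, "ry": 0, "rz": 0.31},
])

```text
clock: 1.65
tcp_pos: [0.504, 0.246, 0.264]
ee_rot: [0.535, 0.845, -0.0, -0.0]
force: [1.0, 0.4, 0.4]
width: 0.0551
grip_force: 0.0
```

Call:
jog_arm([
  {"grip": 0.6, "tx": -0.95, "ty": 0.42, "tz": -0.1, "rx": 0, "ry": 0, "rz": 0.31},
  {"grip": 0.6, "tx": -0.95, "ty": 0.46, "tz": -0.1, "rx": 0, "ry": 0, "rz": 0.31},
  {"grip": 0.6, "tx": -0.95, "ty": 0.5, "tz": -0.1, "rx": 0, "ry": 0, "rz": 0.31},
  {"grip": 0.6, "tx": -0.9, "ty": 0.3, "tz": 0, "rx": 0, "ry": 0, "rz": 0},
  {"grip": 0.6, "tx": -0.9, "ty": 0.3, "tz": 0, "rx": 0, "ry": 0, "rz": 0},
])

```text
clock: 2.15
tcp_pos: [0.5911, 0.155, 0.2713]
ee_rot: [0.592, 0.806, -0.0, -0.0]
force: [1.6, -0.3, -0.4]
width: 0.0551
grip_force: 0.0
```

Call:
jog_arm([
  {"grip": 0.6, "tx": -0.8, "ty": 0, "tz": 0, "rx": 0, "ry": 0, "rz": 0},
  {"grip": 0.6, "tx": 0, "ty": 0, "tz": 0, "rx": 0, "ry": 0, "rz": 0},
])

```text
clock: 2.35
tcp_pos: [0.5972, 0.1345, 0.2709]
ee_rot: [0.593, 0.805, -0.001, -0.0]
force: [-0.2, 0.7, -0.1]
width: 0.0551
grip_force: 0.0
```

Run:
```python
from h import *
st=monitor.read_state();im=grab("wrist","w2");np.save("w2.npy",np.r_[st["tcp_pos"],st["ee_rot"]])
print(st["clock"],st["tcp_pos"],st["joint_positions"].round(2))
```

```text
2.35 [0.5971772  0.13448634 0.27093502] [ 0.1   0.48  1.19 -0.    1.48 -0.2 ]
```

View pics/w2.png

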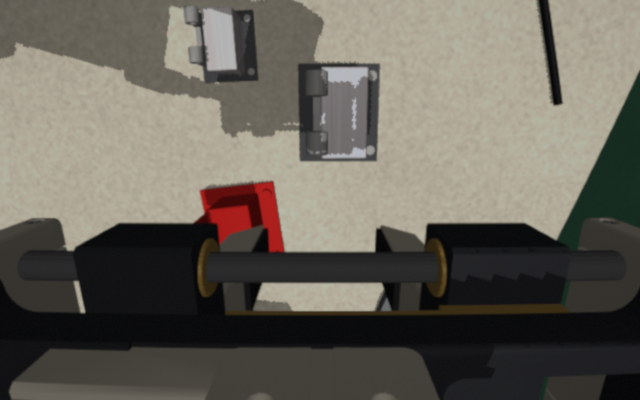

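The jamb (large grey) is at (340,112) with its knuckles at (316,82) and (316,138). Its edges run along the picture axes, so its yaw is about 0.30. The small grey one at (222,45) and the red one at (240,215) are the look-alikes. Next I'll triangulate the case, tab and bar from the two fixed views.

Run:
```python
from h import *
ct,cs=cam("top"),cam("scene")
T={"tab":(367.9,233.8),"piv":(372.7,251.5)};S={"tab":(252.8,178.5),"piv":(244.7,176.9)}
for k in T:print(k,*tri(ct,T[k],cs,S[k]))
# lid corners in both by blue mask polygon
for n,c,z in(("s0",cs,.09),("t0",ct,.09)):
    im=cv2.imread(f"pics/{n}.png");h=cv2.cvtColor(im,cv2.COLOR_BGR2HSV)
    m=cv2.inRange(h,(100,120,20),(130,255,255));
    if n=="s0":m[:,400:]=0
    k=cv2.findContours(m,0,2)[0];k=max(k,key=cv2.contourArea)
    ap=cv2.approxPolyDP(k,3,True).reshape(-1,2);print(n,*ap.tolist());print(onz(c,ap,z).round(3).tolist())
# predictions from the case estimate
def case(cx,cy,yaw,p):
    c,s=np.cos(yaw),np.sin(yaw);return np.array([cx+c*p[0]-s*p[1],cy+s*p[0]+c*p[1],p[2]])
for cx,cy,y in[(.564,-.225,.185)]:
    for p in[(-.085,.12,.09),(-.085,-.12,.09),(.085,-.12,.09),(.085,.12,.09),(-.123,0,.086),(-.105,.085,.136)]:
        P=case(cx,cy,y,p);print(p,P.round(3),proj(ct,P).round(1),proj(cs,P).round(1))
```

```text
tab [ 0.49358857 -0.14275037  0.13049154] 0.002723749458123921
piv [ 0.43687275 -0.16180493  0.09339592] 0.004661610923026162
s0 [259, 182] [255, 183] [258, 189] [253, 194] [240, 180] [242, 185] [172, 207] [194, 275] [261, 251] [264, 240] [259, 251] [256, 245] [262, 238] [254, 238] [261, 228] [281, 220]
[[0.465, -0.124, 0.09], [0.466, -0.135, 0.09], [0.493, -0.131, 0.09], [0.509, -0.147, 0.09], [0.444, -0.174, 0.09], [0.466, -0.171, 0.09], [0.507, -0.356, 0.09], [0.735, -0.309, 0.09], [0.706, -0.158, 0.09], [0.675, -0.146, 0.09], [0.705, -0.162, 0.09], [0.685, -0.166, 0.09], [0.668, -0.149, 0.09], [0.663, -0.168, 0.09], [0.635, -0.146, 0.09], [0.621, -0.094, 0.09]]
t0 [418, 185] [353, 197] [362, 243] [365, 229] [371, 231] [374, 241] [428, 230]
[[0.66, -0.319, 0.09], [0.618, -0.1, 0.09], [0.464, -0.129, 0.09], [0.511, -0.14, 0.09], [0.504, -0.16, 0.09], [0.471, -0.169, 0.09], [0.509, -0.349, 0.09]]
(-0.085, 0.12, 0.09) [ 0.458 -0.123  0.09 ] [[360.  244.7]] [[259.1 180.4]]
(-0.085, -0.12, 0.09) [ 0.503 -0.359  0.09 ] [[430.9 231.9]] [[171.  205.9]]
(0.085, -0.12, 0.09) [ 0.67  -0.327  0.09 ] [[420.3 182.2]] [[184.9 253.4]]
(0.085, 0.12, 0.09) [ 0.625 -0.091  0.09 ] [[350.4 194.7]] [[282.2 221. ]]
(-0.123, 0, 0.086) [ 0.443 -0.248  0.086] [[397.6 249.6]] [[213.3 185.2]]
(-0.105, 0.085, 0.136) [ 0.445 -0.161  0.136] [[373.5 248.9]] [[242.8 166.7]]
```

Run:
```python
from h import *
plan([((.50,-.28,.265),.185)])
```

```text
-> [ 0.5   -0.28   0.265] 16
-0.92 -0.54 0.02 -0 -0 0.05
-0.92 -0.53 0.02 -0 -0 0.05
-0.93 -0.53 0.01 -0 -0 0.05
-0.93 -0.52 0.02 -0 -0 0.05
-0.94 -0.51 0.01 -0 -0 0.05
-0.94 -0.5 0.02 -0 -0 0.05
-0.94 -0.5 0.01 -0 -0 0.05
-0.95 -0.49 0.02 -0 -0 0.05
-0.95 -0.48 0.01 -0 -0 0.05
-0.96 -0.48 0.02 -0 -0 0.05
-0.96 -0.47 0.01 -0 -0 0.05
-0.96 -0.46 0.02 -0 -0 0.05
-0.97 -0.46 0.01 -0 -0 0.04
-0.97 -0.45 0.02 -0 -0 0.05
-0.97 -0.44 0.01 -0 -0 0.04
-0.97 -0.44 0.02 -0.01 -0 0.05
```

Call:
jog_arm([
  {"grip": 0.5, "tx": -0.92, "ty": -0.54, "tz": 0.02, "rx": 0, "ry": 0, "rz": 0.05},
  {"grip": 0.5, "tx": -0.92, "ty": -0.53, "tz": 0.02, "rx": 0, "ry": 0, "rz": 0.05},
  {"grip": 0.5, "tx": -0.93, "ty": -0.53, "tz": 0.02, "rx": 0, "ry": 0, "rz": 0.05},
  {"grip": 0.5, "tx": -0.93, "ty": -0.52, "tz": 0.02, "rx": 0, "ry": 0, "rz": 0.05},
  {"grip": 0.5, "tx": -0.94, "ty": -0.51, "tz": 0.02, "rx": 0, "ry": 0, "rz": 0.05},
])

```text
clock: 2.9
tcp_pos: [0.5659, 0.0071, 0.2692]
ee_rot: [0.607, 0.795, 0.0, -0.0]
force: [0.2, 0.3, 0.9]
width: 0.0459
grip_force: 0.0
```

Call:
jog_arm([
  {"grip": 0.5, "tx": -0.94, "ty": -0.5, "tz": 0.02, "rx": 0, "ry": 0, "rz": 0.05},
  {"grip": 0.5, "tx": -0.94, "ty": -0.5, "tz": 0.02, "rx": 0, "ry": 0, "rz": 0.05},
  {"grip": 0.5, "tx": -0.95, "ty": -0.49, "tz": 0.02, "rx": 0, "ry": 0, "rz": 0.05},
  {"grip": 0.5, "tx": -0.95, "ty": -0.48, "tz": 0.02, "rx": 0, "ry": 0, "rz": 0.05},
  {"grip": 0.5, "tx": -0.96, "ty": -0.48, "tz": 0.02, "rx": 0, "ry": 0, "rz": 0.05},
])

```text
clock: 3.4
tcp_pos: [0.5364, -0.1229, 0.2667]
ee_rot: [0.621, 0.784, 0.0, -0.0]
force: [0.2, -0.5, -0.1]
width: 0.046
grip_force: 0.0
```

Call:
jog_arm([
  {"grip": 0.5, "tx": -0.96, "ty": -0.47, "tz": 0.01, "rx": 0, "ry": 0, "rz": 0.05},
  {"grip": 0.5, "tx": -0.96, "ty": -0.46, "tz": 0.01, "rx": 0, "ry": 0, "rz": 0.05},
  {"grip": 0.5, "tx": -0.97, "ty": -0.46, "tz": 0.01, "rx": 0, "ry": 0, "rz": 0.05},
  {"grip": 0.5, "tx": -0.97, "ty": -0.45, "tz": 0.01, "rx": 0, "ry": 0, "rz": 0.05},
  {"grip": 0.5, "tx": -0.97, "ty": -0.44, "tz": 0.01, "rx": 0, "ry": 0, "rz": 0.05},
])

```text
clock: 3.9
tcp_pos: [0.5066, -0.253, 0.2655]
ee_rot: [0.636, 0.772, 0.0, -0.0]
force: [0.1, 0.7, -0.4]
width: 0.0455
grip_force: 0.0
```

Call:
jog_arm([
  {"grip": 0.5, "tx": -0.97, "ty": -0.44, "tz": 0.01, "rx": 0, "ry": 0, "rz": 0.05},
  {"grip": 0.5, "tx": 0, "ty": 0, "tz": 0, "rx": 0, "ry": 0, "rz": 0},
])

```text
clock: 4.1
tcp_pos: [0.4999, -0.2808, 0.2648]
ee_rot: [0.64, 0.768, -0.0, -0.0]
force: [0.5, 0.4, 0.3]
width: 0.0459
grip_force: 0.0
```

Run:
```python
from h import *
st=monitor.read_state();im=grab("wrist","w3");np.save("w3.npy",np.r_[st["tcp_pos"],st["ee_rot"]])
print(st["clock"],st["tcp_pos"],st["ee_rot"].round(3))
```

```text
4.1 [ 0.49993213 -0.28083463  0.26481346] [ 0.64   0.768 -0.    -0.   ]
```

View pics/w3.png

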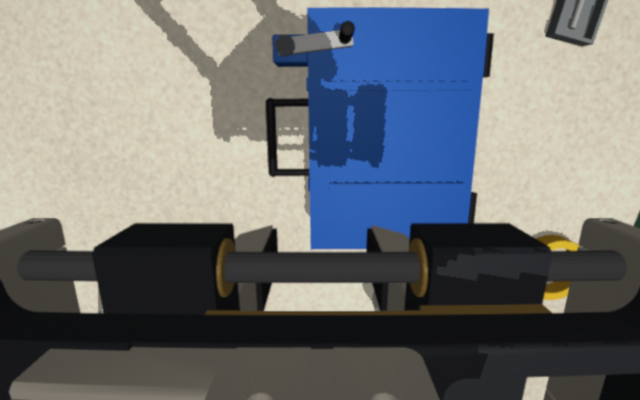

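Wrist view: tab top at (347,28), pivot at (285,45), pull bar along column 271 from row 100 to row 175, lid corners at (309,9) and (489,10).

Run:
```python
from h import *
a=np.load("w3.npy");c=cam("wrist",{"tcp_pos":a[:3],"ee_rot":a[3:]})
b=onz(c,[(271.5,101),(271.5,174)],.086);l=onz(c,[(309,9),(489,10),(311,246)],.09);t=onz(c,[(347,27)],.136);p=onz(c,[(285,45)],.102)
print("bar",b.round(4),b.mean(0),np.linalg.norm(b[0]-b[1]));print("lid",l.round(4));print("tab",t,"piv",p)
d=b[0]-b[1];y1=np.arctan2(-d[0],d[1]);d=l[1]-l[0];y2=np.arctan2(d[1],d[0]);d=l[0]-l[2];y3=np.arctan2(-d[0],d[1]);print("yaw",y1,y2,y3)
for yaw in(.18,.19):
    M=np.array([[np.cos(yaw),-np.sin(yaw)],[np.sin(yaw),np.cos(yaw)]])
    print(yaw,"centre from bar",b.mean(0)[:2]-M@[-.123,0],"lidcorners",l[0,:2]-M@[-.085,.12],l[1,:2]-M@[.085,.12],"piv",p[0,:2]-M@[-.105,.085],"tabdist",np.linalg.norm(t[0,:2]-p[0,:2]))
```

```text
bar [[ 0.437  -0.2121  0.086 ]
 [ 0.4477 -0.2846  0.086 ]] [ 0.44232436 -0.24836985  0.086     ] 0.07332891228146843
lid [[ 0.4594 -0.1245  0.09  ]
 [ 0.6242 -0.0934  0.09  ]
 [ 0.5019 -0.3547  0.09  ]]
tab [[ 0.49576121 -0.14471914  0.136     ]] piv [[ 0.44419541 -0.1613168   0.102     ]]
yaw 0.14654804871532717 0.18637606503405402 0.18252703138730564
0.18 centre from bar [ 0.56333714 -0.22634922] lidcorners [ 0.56452841 -0.22731416] [ 0.56205186 -0.22667813] piv [ 0.56271651 -0.22614541] tabdist 0.05417115251439816
0.19 centre from bar [ 0.56311088 -0.22514021] lidcorners [ 0.56555158 -0.22625794] [ 0.56338774 -0.22729288] piv [ 0.56335886 -0.22495698] tabdist 0.05417115251439816
```

Run:
```python
from h import *
s=plan([((.4965,-.145,.16),.184),((.4965,-.145,.106),.184)])
print("ARC")
pv=np.array([.4447,-.1616])
for a in np.linspace(.311,1.86,9)[1:]:
    s=plan([((*(pv+.055*np.array([np.cos(a),np.sin(a)])),.106),.184)],start=s)
```

```text
-> [ 0.496 -0.145  0.16 ] 7
0.76 0.12 0.6 -0 -0 -0
0.76 0.12 0.6 -0 -0 -0
0.76 0.12 0.6 -0 -0 -0
0.76 0.12 0.6 -0 -0 -0
0.76 0.12 0.6 -0 -0 -0
0.75 0.11 0.6 -0 -0 -0
0.76 0.12 0.6 -0 -0 -0.01
-> [ 0.496 -0.145  0.106] 3
-0 -0 0.72 -0 -0 0
-0 -0 0.72 -0 -0 0
-0 -0 0.72 -0 -0 0
ARC
-> [ 0.493 -0.135  0.106] 1
0.42 -0.08 0 -0 -0 0
-> [ 0.487 -0.126  0.106] 1
0.39 -0.17 0 -0 -0 0
-> [ 0.479 -0.119  0.106] 1
0.34 -0.24 0 -0 -0 0
-> [ 0.47  -0.113  0.106] 1
0.3 -0.31 0 -0 -0 0
-> [ 0.461 -0.109  0.106] 1
0.23 -0.36 0 -0 -0 0
-> [ 0.45  -0.107  0.106] 1
0.16 -0.39 0 -0 -0 0
-> [ 0.439 -0.107  0.106] 1
0.08 -0.42 0 -0 -0 0
-> [ 0.429 -0.109  0.106] 1
-0.01 -0.42 0 -0 -0 0
```

Call:
jog_arm([
  {"grip": 0.5, "tx": 0.76, "ty": 0.12, "tz": 0.6, "rx": 0, "ry": 0, "rz": 0},
  {"grip": 0.5, "tx": 0.76, "ty": 0.12, "tz": 0.6, "rx": 0, "ry": 0, "rz": 0},
  {"grip": 0.5, "tx": 0.76, "ty": 0.12, "tz": 0.6, "rx": 0, "ry": 0, "rz": 0},
  {"grip": 0.5, "tx": 0.76, "ty": 0.12, "tz": 0.6, "rx": 0, "ry": 0, "rz": 0},
  {"grip": 0.5, "tx": 0.76, "ty": 0.12, "tz": 0.6, "rx": 0, "ry": 0, "rz": 0},
])

```text
clock: 4.65
tcp_pos: [0.498, -0.1804, 0.1898]
ee_rot: [0.639, 0.77, 0.0, -0.0]
force: [0.3, -0.0, -0.0]
width: 0.0458
grip_force: 0.0
```

Call:
jog_arm([
  {"grip": 0.5, "tx": 0.76, "ty": 0.12, "tz": 0.6, "rx": 0, "ry": 0, "rz": 0},
  {"grip": 0.5, "tx": 0.75, "ty": 0.12, "tz": 0.6, "rx": 0, "ry": 0, "rz": 0},
  {"grip": 0.5, "tx": 0, "ty": 0, "tz": 0.72, "rx": 0, "ry": 0, "rz": 0},
  {"grip": 0.5, "tx": 0, "ty": 0, "tz": 0.72, "rx": 0, "ry": 0, "rz": 0},
  {"grip": 0.5, "tx": 0, "ty": 0, "tz": 0.72, "rx": 0, "ry": 0, "rz": 0},
])

```text
clock: 5.15
tcp_pos: [0.4971, -0.1427, 0.1059]
ee_rot: [0.638, 0.77, 0.0, 0.0]
force: [1.1, -0.2, -0.7]
width: 0.0459
grip_force: 0.0
```

Call:
jog_arm([
  {"grip": 0, "tx": 0, "ty": 0, "tz": 0, "rx": 0, "ry": 0, "rz": 0},
  {"grip": 0, "tx": 0, "ty": 0, "tz": 0, "rx": 0, "ry": 0, "rz": 0},
  {"grip": 0, "tx": 0, "ty": 0, "tz": 0, "rx": 0, "ry": 0, "rz": 0},
  {"grip": 0, "tx": 0, "ty": 0, "tz": 0, "rx": 0, "ry": 0, "rz": 0},
  {"grip": 0, "tx": 0, "ty": 0, "tz": 0, "rx": 0, "ry": 0, "rz": 0},
], squeeze=10)

```text
clock: 5.65
tcp_pos: [0.4962, -0.1449, 0.1067]
ee_rot: [0.639, 0.769, -0.001, -0.0]
force: [0.7, -0.6, 7.1]
width: 0.0116
grip_force: 10.0
```

The tab is gripped (11.6 mm opening, 10 N). Now I'll swing the lever.

Call:
jog_arm([
  {"grip": 0, "tx": 0.42, "ty": -0.08, "tz": 0, "rx": 0, "ry": 0, "rz": 0},
  {"grip": 0, "tx": 0.39, "ty": -0.17, "tz": 0, "rx": 0, "ry": 0, "rz": 0},
  {"grip": 0, "tx": 0.34, "ty": -0.24, "tz": 0, "rx": 0, "ry": 0, "rz": 0},
  {"grip": 0, "tx": 0.3, "ty": -0.31, "tz": 0, "rx": 0, "ry": 0, "rz": 0},
  {"grip": 0, "tx": 0.23, "ty": -0.36, "tz": 0, "rx": 0, "ry": 0, "rz": 0},
])

```text
clock: 6.15
tcp_pos: [0.4617, -0.1076, 0.107]
ee_rot: [0.639, 0.769, 0.002, 0.001]
force: [6.1, 6.1, 1.6]
width: 0.0114
grip_force: 10.0
```

Call:
jog_arm([
  {"grip": 0, "tx": 0.16, "ty": -0.39, "tz": 0, "rx": 0, "ry": 0, "rz": 0},
  {"grip": 0, "tx": 0.08, "ty": -0.42, "tz": 0, "rx": 0, "ry": 0, "rz": 0},
  {"grip": 0, "tx": 0, "ty": -0.42, "tz": 0, "rx": 0, "ry": 0, "rz": 0},
  {"grip": 0, "tx": 0, "ty": 0, "tz": 0, "rx": 0, "ry": 0, "rz": 0},
  {"grip": 0, "tx": 0, "ty": 0, "tz": 0, "rx": 0, "ry": 0, "rz": 0},
])

```text
clock: 6.65
tcp_pos: [0.4282, -0.1079, 0.1064]
ee_rot: [0.639, 0.769, 0.0, -0.001]
force: [-2.2, 4.5, 7.6]
width: 0.0117
grip_force: 10.0
```

Run:
```python
from h import *
st=monitor.read_state()
a=st["tcp_pos"][:2]-np.array([.4447,-.1616]);print(st["clock"],st["force"],st["width"],"latch",np.arctan2(a[1],a[0])-.184,np.linalg.norm(a))
# release, up, to bar, down
p=np.array(st["tcp_pos"]);d=np.array([np.cos(.184),np.sin(.184)])
pre=np.array([.4425,-.2485])
plan([((p[0],p[1],.165),.184),((*pre,.165),.184),((*pre,.073),.184)])
```

```text
6.65 [-2.18766904  4.47107981  7.6356497 ] 0.011705782459769287 latch 1.6846376710192124 0.05621682718500237
-> [ 0.428 -0.108  0.165] 3
0 -0 -0.78 -0 -0 -0
0 -0 -0.78 -0 -0.01 -0
0 -0 -0.78 -0.01 -0 -0.01
-> [ 0.442 -0.248  0.165] 6
-0.94 -0.08 -0 0 -0 0
-0.94 -0.08 -0 0 -0 0
-0.94 -0.08 -0 0 -0 0
-0.94 -0.08 -0 0 -0 0
-0.94 -0.08 -0 0 -0 0
-0.93 -0.07 -0.01 0 -0 0
-> [ 0.442 -0.248  0.073] 4
-0 -0 0.92 0 -0 0
-0 -0 0.92 0 -0 0
-0 -0 0.92 0 -0 0
-0 -0 0.92 0 -0 0
```

Call:
jog_arm([
  {"grip": 0.28, "tx": 0, "ty": 0, "tz": 0, "rx": 0, "ry": 0, "rz": 0},
  {"grip": 0.28, "tx": 0, "ty": 0, "tz": 0, "rx": 0, "ry": 0, "rz": 0},
  {"grip": 0.28, "tx": 0, "ty": 0, "tz": -0.78, "rx": 0, "ry": 0, "rz": 0},
  {"grip": 0.28, "tx": 0, "ty": 0, "tz": -0.78, "rx": 0, "ry": 0, "rz": 0},
  {"grip": 0.28, "tx": 0, "ty": 0, "tz": -0.78, "rx": 0, "ry": 0, "rz": 0},
])

```text
clock: 7.15
tcp_pos: [0.4289, -0.1087, 0.165]
ee_rot: [0.639, 0.769, -0.0, -0.001]
force: [-0.3, -0.8, 0.0]
width: 0.0256
grip_force: 0.0
```

Call:
jog_arm([
  {"grip": 0.28, "tx": -0.94, "ty": -0.08, "tz": 0, "rx": 0, "ry": 0, "rz": 0},
  {"grip": 0.28, "tx": -0.94, "ty": -0.08, "tz": 0, "rx": 0, "ry": 0, "rz": 0},
  {"grip": 0.28, "tx": -0.94, "ty": -0.08, "tz": 0, "rx": 0, "ry": 0, "rz": 0},
  {"grip": 0.28, "tx": -0.94, "ty": -0.08, "tz": 0, "rx": 0, "ry": 0, "rz": 0},
  {"grip": 0.28, "tx": -0.94, "ty": -0.08, "tz": 0, "rx": 0, "ry": 0, "rz": 0},
])

```text
clock: 7.65
tcp_pos: [0.4407, -0.227, 0.1643]
ee_rot: [0.639, 0.769, -0.0, -0.0]
force: [0.4, -0.0, -0.0]
width: 0.0255
grip_force: 0.0
```

Call:
jog_arm([
  {"grip": 0.28, "tx": -0.93, "ty": -0.08, "tz": 0, "rx": 0, "ry": 0, "rz": 0},
  {"grip": 0.28, "tx": 0, "ty": 0, "tz": 0, "rx": 0, "ry": 0, "rz": 0},
])

```text
clock: 7.85
tcp_pos: [0.4432, -0.2517, 0.1642]
ee_rot: [0.64, 0.768, -0.0, 0.0]
force: [0.2, 0.9, -0.6]
width: 0.0259
grip_force: 0.0
```

Run:
```python
from h import *
st=monitor.read_state();print(st["clock"],st["tcp_pos"],st["ee_rot"],st["width"],st["force"])
plan([((.4425,-.2485,.071),.184)])
# lid arc
c,s=np.cos(.184),np.sin(.184)
S=(np.array([.4425,-.2485,.071]),R.from_quat(st["ee_rot"]))
hx=np.array([.5635+.085*c,-.226+.085*s])
r=np.hypot(.208,.004);a0=np.arctan2(.004,.208)
off=np.array([.4425,-.2485])-(hx-r*np.cos(a0)*np.array([c,s]));print("off",off)
print("ARC")
for th in np.linspace(0,1.8,17)[1:]:
    a=a0+th;p=hx+off-r*np.cos(a)*np.array([c,s]);S=plan([((*p,.071-.086+.082+r*np.sin(a)),.184)],start=S,step=.03)
```

```text
7.85 [ 0.44324983 -0.25166651  0.16420664] [ 6.40144514e-01  7.68254418e-01 -3.42919594e-04  1.82284434e-04] 0.02594320383453988 [ 0.19737568  0.90674059 -0.61543709]
-> [ 0.442 -0.248  0.071] 4
0.03 -0 0.93 -0 0 -0
0.03 -0 0.93 -0 0 -0.01
0.04 -0 0.93 -0 0 -0
0.03 -0.01 0.94 -0 0 -0.01
off [-7.62762032e-05  4.51117256e-06]
ARC
-> [ 0.444 -0.248  0.094] 1
-0 0.07 -0.93 -0 0 -0.02
-> [ 0.449 -0.247  0.117] 1
-0 0.17 -0.92 -0 0 0
-> [ 0.455 -0.246  0.14 ] 1
-0 0.28 -0.9 -0 0 0
-> [ 0.465 -0.244  0.161] 1
-0 0.38 -0.85 -0 0 0
-> [ 0.476 -0.242  0.181] 1
-0 0.47 -0.81 -0 0 0
-> [ 0.49 -0.24  0.2 ] 1
-0 0.55 -0.75 -0 0 0
-> [ 0.505 -0.237  0.217] 1
-0.01 0.64 -0.69 -0 0 0
-> [ 0.523 -0.234  0.232] 1
0 0.71 -0.61 -0 0 0
-> [ 0.542 -0.23   0.246] 1
0 0.78 -0.52 -0 0 0
-> [ 0.562 -0.226  0.256] 1
0 0.82 -0.44 -0 0 0
-> [ 0.584 -0.222  0.265] 1
0 0.88 -0.34 -0 0 0
-> [ 0.606 -0.218  0.271] 1
0 0.9 -0.24 -0 0 0
-> [ 0.629 -0.214  0.274] 1
0 0.93 -0.13 -0 0 0
-> [ 0.652 -0.21   0.275] 1
0 0.93 -0.03 -0 0 0
-> [ 0.675 -0.205  0.273] 1
0 0.94 0.07 -0 0 0
-> [ 0.697 -0.201  0.269] 1
0 0.91 0.18 -0 0 0
```

Call:
jog_arm([
  {"grip": 0.28, "tx": 0.03, "ty": 0, "tz": 0.93, "rx": 0, "ry": 0, "rz": 0},
  {"grip": 0.28, "tx": 0.03, "ty": 0, "tz": 0.93, "rx": 0, "ry": 0, "rz": 0},
  {"grip": 0.28, "tx": 0.04, "ty": 0, "tz": 0.93, "rx": 0, "ry": 0, "rz": 0},
  {"grip": 0.28, "tx": 0.03, "ty": 0, "tz": 0.93, "rx": 0, "ry": 0, "rz": 0},
])

```text
clock: 8.25
tcp_pos: [0.4423, -0.245, 0.0707]
ee_rot: [0.639, 0.769, 0.0, -0.0]
force: [0.1, -0.1, -0.6]
width: 0.026
grip_force: 0.0
```

Call:
jog_arm([
  {"grip": 0, "tx": 0, "ty": 0, "tz": 0, "rx": 0, "ry": 0, "rz": 0},
  {"grip": 0, "tx": 0, "ty": 0, "tz": 0, "rx": 0, "ry": 0, "rz": 0},
  {"grip": 0, "tx": 0, "ty": 0, "tz": 0, "rx": 0, "ry": 0, "rz": 0},
], squeeze=15)

```text
clock: 8.55
tcp_pos: [0.4414, -0.2458, 0.0723]
ee_rot: [0.639, 0.769, -0.001, -0.001]
force: [-7.2, -0.9, -1.7]
width: 0.0092
grip_force: 15.0
```

Call:
jog_arm([
  {"grip": 0, "tx": 0, "ty": 0.07, "tz": -0.93, "rx": 0, "ry": 0, "rz": 0},
  {"grip": 0, "tx": 0, "ty": 0.17, "tz": -0.92, "rx": 0, "ry": 0, "rz": 0},
  {"grip": 0, "tx": 0, "ty": 0.28, "tz": -0.9, "rx": 0, "ry": 0, "rz": 0},
  {"grip": 0, "tx": 0, "ty": 0.38, "tz": -0.85, "rx": 0, "ry": 0, "rz": 0},
])

```text
clock: 8.95
tcp_pos: [0.4632, -0.2417, 0.1637]
ee_rot: [0.639, 0.769, -0.001, -0.001]
force: [-2.8, -1.0, -1.9]
width: 0.0093
grip_force: 15.0
```

Call:
jog_arm([
  {"grip": 0, "tx": 0, "ty": 0.47, "tz": -0.81, "rx": 0, "ry": 0, "rz": 0},
  {"grip": 0, "tx": 0, "ty": 0.55, "tz": -0.75, "rx": 0, "ry": 0, "rz": 0},
  {"grip": 0, "tx": 0, "ty": 0.64, "tz": -0.69, "rx": 0, "ry": 0, "rz": 0},
  {"grip": 0, "tx": 0, "ty": 0.71, "tz": -0.61, "rx": 0, "ry": 0, "rz": 0},
])

```text
clock: 9.35
tcp_pos: [0.521, -0.2309, 0.2367]
ee_rot: [0.639, 0.769, -0.002, -0.001]
force: [-8.6, 0.4, 6.2]
width: 0.0093
grip_force: 15.0
```

Going well; the lid is rising.

Call:
jog_arm([
  {"grip": 0, "tx": 0, "ty": 0.78, "tz": -0.52, "rx": 0, "ry": 0, "rz": 0},
  {"grip": 0, "tx": 0, "ty": 0.82, "tz": -0.44, "rx": 0, "ry": 0, "rz": 0},
  {"grip": 0, "tx": 0, "ty": 0.88, "tz": -0.34, "rx": 0, "ry": 0, "rz": 0},
  {"grip": 0, "tx": 0, "ty": 0.9, "tz": -0.24, "rx": 0, "ry": 0, "rz": 0},
])

```text
clock: 9.75
tcp_pos: [0.6063, -0.2152, 0.2752]
ee_rot: [0.639, 0.769, 0.0, 0.001]
force: [-2.7, -0.9, 1.6]
width: 0.0095
grip_force: 15.0
```

Call:
jog_arm([
  {"grip": 0, "tx": 0, "ty": 0.93, "tz": -0.13, "rx": 0, "ry": 0, "rz": 0},
  {"grip": 0, "tx": 0, "ty": 0.93, "tz": -0.03, "rx": 0, "ry": 0, "rz": 0},
  {"grip": 0, "tx": 0, "ty": 0.94, "tz": 0.07, "rx": 0, "ry": 0, "rz": 0},
  {"grip": 0, "tx": 0, "ty": 0.91, "tz": 0.18, "rx": 0, "ry": 0, "rz": 0},
  {"grip": 0, "tx": 0, "ty": 0, "tz": 0, "rx": 0, "ry": 0, "rz": 0},
])

```text
clock: 10.25
tcp_pos: [0.6999, -0.1975, 0.2711]
ee_rot: [0.638, 0.77, 0.001, 0.002]
force: [1.7, 0.4, 3.2]
width: 0.0093
grip_force: 15.0
```

Run:
```python
from h import *
st=monitor.read_state();p=st["tcp_pos"];print(st["clock"],p,st["force"],st["joint_positions"].round(2))
c,s=np.cos(.184),np.sin(.184);h=np.array([.5635+.085*c,-.226+.085*s])
u=(p[:2]-h)@[c,s];print("lid",np.pi/2+np.arctan2(u,p[2]+.015-.082))
```

```text
10.25 [ 0.69993899 -0.19753267  0.27108263] [1.65459213 0.42287171 3.22894405] [-0.38  0.73  0.74  0.    1.66 -0.57]
lid 1.8310432722087793
```

Run:
```python
from h import *
plan([((.70,-.1975,.335),.184),((.5554,-.319,.32),.184)])
```

```text
-> [ 0.7   -0.198  0.335] 3
-0 0.01 -0.85 0.01 0 0
-0 0 -0.85 0.01 0.01 0.01
-0 0 -0.86 0.01 0 0
-> [ 0.555 -0.319  0.32 ] 7
-0.53 -0.94 0.09 0 0 0
-0.53 -0.94 0.09 0 0 0
-0.53 -0.94 0.08 0 0 0
-0.53 -0.94 0.09 0 0 0
-0.53 -0.94 0.08 0 0 0
-0.54 -0.94 0.09 0 0 0
-0.53 -0.94 0.08 0 0 0
```

Call:
jog_arm([
  {"grip": 0.3, "tx": 0, "ty": 0, "tz": 0, "rx": 0, "ry": 0, "rz": 0},
  {"grip": 0.3, "tx": 0, "ty": 0, "tz": 0, "rx": 0, "ry": 0, "rz": 0},
  {"grip": 0.3, "tx": 0, "ty": 0, "tz": -0.85, "rx": 0, "ry": 0, "rz": 0},
  {"grip": 0.3, "tx": 0, "ty": 0, "tz": -0.85, "rx": 0, "ry": 0, "rz": 0},
  {"grip": 0.3, "tx": 0, "ty": 0, "tz": -0.85, "rx": 0, "ry": 0, "rz": 0},
])

```text
clock: 10.75
tcp_pos: [0.6963, -0.1988, 0.3346]
ee_rot: [0.639, 0.769, -0.0, -0.0]
force: [-0.7, -0.6, 1.1]
width: 0.0272
grip_force: 0.0
```

Call:
jog_arm([
  {"grip": 0.5, "tx": -0.53, "ty": -0.94, "tz": 0.08, "rx": 0, "ry": 0, "rz": 0},
  {"grip": 0.5, "tx": -0.53, "ty": -0.94, "tz": 0.08, "rx": 0, "ry": 0, "rz": 0},
  {"grip": 0.5, "tx": -0.53, "ty": -0.94, "tz": 0.08, "rx": 0, "ry": 0, "rz": 0},
  {"grip": 0.5, "tx": -0.53, "ty": -0.94, "tz": 0.08, "rx": 0, "ry": 0, "rz": 0},
  {"grip": 0.5, "tx": -0.53, "ty": -0.94, "tz": 0.08, "rx": 0, "ry": 0, "rz": 0},
])

```text
clock: 11.25
tcp_pos: [0.592, -0.2858, 0.3238]
ee_rot: [0.639, 0.769, -0.0, -0.0]
force: [0.2, -0.5, 0.1]
width: 0.0458
grip_force: 0.0
```

Call:
jog_arm([
  {"grip": 0.5, "tx": -0.53, "ty": -0.94, "tz": 0.08, "rx": 0, "ry": 0, "rz": 0},
  {"grip": 0.5, "tx": -0.53, "ty": -0.9, "tz": 0.08, "rx": 0, "ry": 0, "rz": 0},
  {"grip": 0.5, "tx": 0, "ty": 0, "tz": 0, "rx": 0, "ry": 0, "rz": 0},
])

```text
clock: 11.55
tcp_pos: [0.5504, -0.3218, 0.3199]
ee_rot: [0.641, 0.768, -0.001, -0.0]
force: [0.9, 0.0, 0.8]
width: 0.0462
grip_force: 0.0
```

Run:
```python
from h import *
st=monitor.read_state();im=grab("wrist","w4");np.save("w4.npy",np.r_[st["tcp_pos"],st["ee_rot"]])
print(st["clock"],st["tcp_pos"],st["ee_rot"].round(3))
c=cam("wrist",st);K=[(-.015,.057,.074),(-.015,-.057,.074)]
for k in K:
    C,S=np.cos(.184),np.sin(.184);print(proj(c,[.5635+C*k[0]-S*k[1],-.226+S*k[0]+C*k[1],k[2]]))
cr=im[0:240,140:460];cr=np.clip(cr.astype(float)*1.6,0,255).astype(np.uint8)
cv2.imwrite("pics/w4c.png",cv2.resize(cr,(800,600),interpolation=cv2.INTER_CUBIC)[:,:,::-1])
```

```text
11.55 [ 0.55042814 -0.32179666  0.31991164] [ 0.641  0.768 -0.001 -0.   ]
[[334.64474518  40.01806423]]
[[334.17803728 140.6358243 ]]
```

View pics/w4c.png

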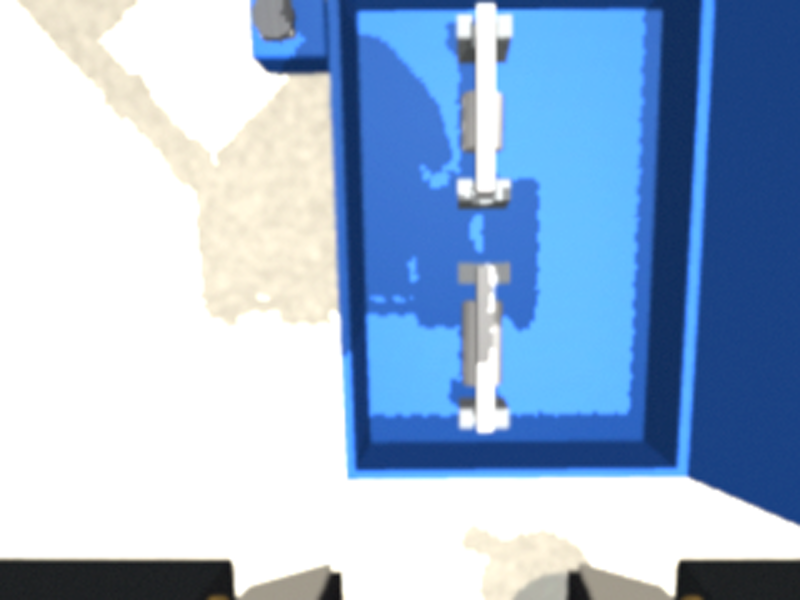

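The upper leaf in the picture (crop (485,100), case +y) has a knuckle about 60 px long. That is 28 mm at bench depth, so it is the short one. The lower leaf's knuckle (crop (480,342)) is about 85 px, the wide leaf. The target is therefore in rack_left, and its pixel (334,40.6) matches the prediction (334.6,40.0).

Run:
```python
from h import *
plan([((.538,-.1727,.15),.184),((.538,-.1727,.049),.184)])
```

```text
-> [ 0.538 -0.173  0.15 ] 9
0.66 0.06 0.76 0 0 -0
0.66 0.06 0.75 0 0 -0
0.66 0.06 0.76 0 0 -0
0.66 0.06 0.75 0 0 -0
0.66 0.06 0.76 0 0 -0
0.65 0.05 0.75 0 0 -0.01
0.66 0.06 0.76 0 0 -0
0.65 0.06 0.75 0 0 -0.01
0.66 0.05 0.76 0 0 -0
-> [ 0.538 -0.173  0.049] 5
-0 0 0.81 0 0 -0
-0 0 0.81 0 0 -0
-0 0 0.81 0 0 -0
-0 0 0.8 0 0 -0
-0 0 0.81 0 0 -0
```

Call:
jog_arm([
  {"grip": 0.4, "tx": 0.66, "ty": 0.06, "tz": 0.76, "rx": 0, "ry": 0, "rz": 0},
  {"grip": 0.4, "tx": 0.66, "ty": 0.06, "tz": 0.76, "rx": 0, "ry": 0, "rz": 0},
  {"grip": 0.4, "tx": 0.66, "ty": 0.06, "tz": 0.76, "rx": 0, "ry": 0, "rz": 0},
  {"grip": 0.4, "tx": 0.66, "ty": 0.06, "tz": 0.75, "rx": 0, "ry": 0, "rz": 0},
  {"grip": 0.4, "tx": 0.66, "ty": 0.06, "tz": 0.75, "rx": 0, "ry": 0, "rz": 0},
])

```text
clock: 12.1
tcp_pos: [0.5461, -0.2355, 0.2244]
ee_rot: [0.639, 0.769, 0.0, 0.0]
force: [0.3, -0.5, -0.4]
width: 0.0366
grip_force: 0.0
```

Call:
jog_arm([
  {"grip": 0.4, "tx": 0.66, "ty": 0.06, "tz": 0.76, "rx": 0, "ry": 0, "rz": 0},
  {"grip": 0.4, "tx": 0.66, "ty": 0.06, "tz": 0.76, "rx": 0, "ry": 0, "rz": 0},
  {"grip": 0.4, "tx": 0.65, "ty": 0.06, "tz": 0.75, "rx": 0, "ry": 0, "rz": 0},
  {"grip": 0.4, "tx": 0.65, "ty": 0.06, "tz": 0.75, "rx": 0, "ry": 0, "rz": 0},
  {"grip": 0.4, "tx": 0, "ty": 0, "tz": 0, "rx": 0, "ry": 0, "rz": 0},
])

```text
clock: 12.6
tcp_pos: [0.5384, -0.1685, 0.1472]
ee_rot: [0.638, 0.77, -0.0, -0.003]
force: [-0.6, 0.3, 0.9]
width: 0.0366
grip_force: 0.0
```

Call:
jog_arm([
  {"grip": 0.4, "tx": 0, "ty": 0, "tz": 0, "rx": 0, "ry": 0, "rz": 0},
  {"grip": 0.4, "tx": 0, "ty": 0, "tz": 0, "rx": 0, "ry": 0, "rz": 0},
])

```text
clock: 12.8
tcp_pos: [0.5407, -0.1724, 0.1506]
ee_rot: [0.639, 0.769, 0.0, 0.001]
force: [0.7, -0.9, 0.2]
width: 0.0368
grip_force: 0.0
```

Run:
```python
from h import *
st=monitor.read_state();print(st["clock"],st["tcp_pos"])
plan([((.538,-.1727,.049),.184)])
# wrist look at upper leaf / knuckle edges
im=grab("wrist","w5");np.save("w5.npy",np.r_[st["tcp_pos"],st["ee_rot"]])
```

```text
12.8 [ 0.5406999  -0.1724448   0.15056064]
-> [ 0.538 -0.173  0.049] 5
0 -0.02 0.81 0 0 -0
0 -0.02 0.81 0 0 -0
0.01 -0.03 0.81 0 0 -0
0 -0.02 0.82 0.01 0.01 -0
0.01 -0.03 0.81 0 0 -0
```

Call:
jog_arm([
  {"grip": 0.4, "tx": 0, "ty": -0.02, "tz": 0.81, "rx": 0, "ry": 0, "rz": 0},
  {"grip": 0.4, "tx": 0, "ty": -0.02, "tz": 0.81, "rx": 0, "ry": 0, "rz": 0},
  {"grip": 0.4, "tx": 0, "ty": -0.02, "tz": 0.81, "rx": 0, "ry": 0, "rz": 0},
  {"grip": 0.4, "tx": 0, "ty": -0.02, "tz": 0.81, "rx": 0, "ry": 0, "rz": 0},
])

```text
clock: 13.25
tcp_pos: [0.5384, -0.1731, 0.0684]
ee_rot: [0.64, 0.769, 0.0, 0.001]
force: [0.5, 0.8, 0.6]
width: 0.037
grip_force: 0.0
```

Call:
jog_arm([
  {"grip": 0.4, "tx": 0, "ty": -0.02, "tz": 0.8, "rx": 0, "ry": 0, "rz": 0},
  {"grip": 0.4, "tx": 0, "ty": 0, "tz": 0, "rx": 0, "ry": 0, "rz": 0},
  {"grip": 0.4, "tx": 0, "ty": 0, "tz": 0, "rx": 0, "ry": 0, "rz": 0},
])

```text
clock: 13.55
tcp_pos: [0.5378, -0.1728, 0.049]
ee_rot: [0.639, 0.769, 0.0, 0.0]
force: [-0.1, 0.2, -0.7]
width: 0.037
grip_force: 0.0
```

Call:
jog_arm([
  {"grip": 0, "tx": 0, "ty": 0, "tz": 0, "rx": 0, "ry": 0, "rz": 0},
  {"grip": 0, "tx": 0, "ty": 0, "tz": 0, "rx": 0, "ry": 0, "rz": 0},
  {"grip": 0, "tx": 0, "ty": 0, "tz": 0, "rx": 0, "ry": 0, "rz": 0},
  {"grip": 0, "tx": 0, "ty": 0, "tz": 0, "rx": 0, "ry": 0, "rz": 0},
  {"grip": 0, "tx": 0, "ty": 0, "tz": 0, "rx": 0, "ry": 0, "rz": 0},
], squeeze=35)

```text
clock: 14.05
tcp_pos: [0.5375, -0.1722, 0.0487]
ee_rot: [0.639, 0.769, 0.0, 0.0]
force: [-0.0, 0.9, 2.9]
width: 0.0076
grip_force: 35.0
```

The leaf is gripped (7.6 mm opening, 35 N). Next I'll lift it and get the rough jamb position from w2.

Run:
```python
from h import *
a=np.load("w2.npy");c=cam("wrist",{"tcp_pos":a[:3],"ee_rot":a[3:]})
k=onz(c,[(316,82),(316,138)],.105);f=onz(c,[(299,64),(379,64),(379,160),(299,160)],.008)
print(k.round(4),k.mean(0),np.linalg.norm(k[0]-k[1]))
print(f.round(4),[np.linalg.norm(f[i]-f[(i+1)%4]).round(3) for i in range(4)])
d=f[1]-f[0]+f[2]-f[3];print("yaw",np.arctan2(d[1],d[0]));d=f[0]-f[3]+f[1]-f[2];yaw=np.arctan2(-d[0],d[1]);print(yaw)
m=k.mean(0);y=.3;X=np.array([-np.sin(y),np.cos(y)])  # tool x dir
S=plan([((.5375,-.1722,.26),.184),((*(m[:2]-.09*X),.27),.3)])
```

```text
[[0.5638 0.2242 0.105 ]
 [0.579  0.1745 0.105 ]] [0.57138635 0.19934325 0.105     ] 0.05206173026001126
[[0.5338 0.246  0.008 ]
 [0.626  0.2749 0.008 ]
 [0.6651 0.1649 0.008 ]
 [0.5666 0.1342 0.008 ]] [np.float64(0.097), np.float64(0.117), np.float64(0.103), np.float64(0.117)]
yaw 0.30252084405953716
0.3136420166930808
-> [ 0.538 -0.172  0.26 ] 9
-0 0 -0.94 0 0 0
-0 0 -0.94 0 0 0
-0 0 -0.94 0 0 0
-0 0 -0.94 0 0 0
-0 0 -0.94 0 0 0
-0 0 -0.94 0 0 0
-0 0 -0.94 0 0 0
-0 0 -0.94 0 0 0
-0 0.01 -0.93 0 0 0
-> [0.598 0.113 0.27 ] 11
0.98 0.41 -0.04 0 0 -0.07
0.98 0.42 -0.04 0 0 -0.07
0.97 0.43 -0.04 0 0 -0.07
0.97 0.44 -0.04 0 0 -0.07
0.96 0.44 -0.03 0 0 -0.07
0.96 0.46 -0.04 0 0 -0.07
0.95 0.46 -0.03 0 0 -0.07
0.95 0.48 -0.04 0 0 -0.07
0.94 0.48 -0.03 0 0 -0.07
0.94 0.5 -0.04 0 0 -0.07
0.93 0.5 -0.03 0 0 -0.07
```

Call:
jog_arm([
  {"grip": 0, "tx": 0, "ty": 0, "tz": -0.94, "rx": 0, "ry": 0, "rz": 0},
  {"grip": 0, "tx": 0, "ty": 0, "tz": -0.94, "rx": 0, "ry": 0, "rz": 0},
  {"grip": 0, "tx": 0, "ty": 0, "tz": -0.94, "rx": 0, "ry": 0, "rz": 0},
  {"grip": 0, "tx": 0, "ty": 0, "tz": -0.94, "rx": 0, "ry": 0, "rz": 0},
  {"grip": 0, "tx": 0, "ty": 0, "tz": -0.94, "rx": 0, "ry": 0, "rz": 0},
])

```text
clock: 14.55
tcp_pos: [0.5369, -0.1719, 0.1663]
ee_rot: [0.639, 0.769, -0.0, -0.0]
force: [0.3, 0.4, -2.0]
width: 0.0076
grip_force: 35.0
```

Call:
jog_arm([
  {"grip": 0, "tx": 0, "ty": 0, "tz": -0.94, "rx": 0, "ry": 0, "rz": 0},
  {"grip": 0, "tx": 0, "ty": 0, "tz": -0.94, "rx": 0, "ry": 0, "rz": 0},
  {"grip": 0, "tx": 0, "ty": 0, "tz": -0.94, "rx": 0, "ry": 0, "rz": 0},
  {"grip": 0, "tx": 0, "ty": 0, "tz": -0.94, "rx": 0, "ry": 0, "rz": 0},
])

```text
clock: 14.95
tcp_pos: [0.5369, -0.1719, 0.2602]
ee_rot: [0.639, 0.769, -0.0, -0.001]
force: [-0.1, -0.7, -2.5]
width: 0.0079
grip_force: 35.0
```

Call:
jog_arm([
  {"grip": 0, "tx": 0.98, "ty": 0.41, "tz": -0.04, "rx": 0, "ry": 0, "rz": -0.07},
  {"grip": 0, "tx": 0.98, "ty": 0.42, "tz": -0.04, "rx": 0, "ry": 0, "rz": -0.07},
  {"grip": 0, "tx": 0.97, "ty": 0.43, "tz": -0.04, "rx": 0, "ry": 0, "rz": -0.07},
  {"grip": 0, "tx": 0.97, "ty": 0.44, "tz": -0.04, "rx": 0, "ry": 0, "rz": -0.07},
  {"grip": 0, "tx": 0.96, "ty": 0.44, "tz": -0.03, "rx": 0, "ry": 0, "rz": -0.07},
])

```text
clock: 15.45
tcp_pos: [0.5647, -0.0411, 0.2641]
ee_rot: [0.619, 0.786, -0.0, -0.0]
force: [0.5, 0.3, -2.0]
width: 0.0074
grip_force: 35.0
```

Call:
jog_arm([
  {"grip": 0, "tx": 0.96, "ty": 0.46, "tz": -0.04, "rx": 0, "ry": 0, "rz": -0.07},
  {"grip": 0, "tx": 0.95, "ty": 0.46, "tz": -0.03, "rx": 0, "ry": 0, "rz": -0.07},
  {"grip": 0, "tx": 0.95, "ty": 0.48, "tz": -0.04, "rx": 0, "ry": 0, "rz": -0.07},
  {"grip": 0, "tx": 0.94, "ty": 0.48, "tz": -0.03, "rx": 0, "ry": 0, "rz": -0.07},
  {"grip": 0, "tx": 0.94, "ty": 0.5, "tz": -0.04, "rx": 0, "ry": 0, "rz": -0.07},
])

```text
clock: 15.95
tcp_pos: [0.592, 0.0886, 0.2685]
ee_rot: [0.598, 0.802, -0.0, -0.001]
force: [-0.3, -0.7, -2.1]
width: 0.0076
grip_force: 35.0
```

Call:
jog_arm([
  {"grip": 0, "tx": 0.93, "ty": 0.5, "tz": -0.03, "rx": 0, "ry": 0, "rz": -0.07},
  {"grip": 0, "tx": 0, "ty": 0, "tz": 0, "rx": 0, "ry": 0, "rz": 0},
  {"grip": 0, "tx": 0, "ty": 0, "tz": 0, "rx": 0, "ry": 0, "rz": 0},
])

```text
clock: 16.25
tcp_pos: [0.5973, 0.1136, 0.2691]
ee_rot: [0.593, 0.805, -0.001, -0.0]
force: [0.3, -0.1, -1.5]
width: 0.0075
grip_force: 35.0
```

Run:
```python
from h import *
st=monitor.read_state();im=grab("wrist","w6");np.save("w6.npy",np.r_[st["tcp_pos"],st["ee_rot"]])
print(st["clock"],st["tcp_pos"],st["ee_rot"].round(4),st["width"],st["grip_force"])
c=cam("wrist",st);u,v=proj(c,(.571,.199,.1))[0].astype(int);print(u,v)
cr=im[max(v-75,0):v+75,u-70:u+130];print("crop origin",u-70,max(v-75,0),cr.shape)
A=cv2.resize(cr,None,fx=4,fy=4,interpolation=cv2.INTER_CUBIC)
cv2.imwrite("pics/w6c.png",A[:600,:800,::-1])
```

```text
16.25 [0.59726731 0.11360542 0.26905279] [ 5.932e-01  8.050e-01 -6.000e-04 -4.000e-04] 0.007489418864411252 34.99825179576874
321 89
crop origin 251 14 (150, 200, 3)
```

View pics/w6c.png

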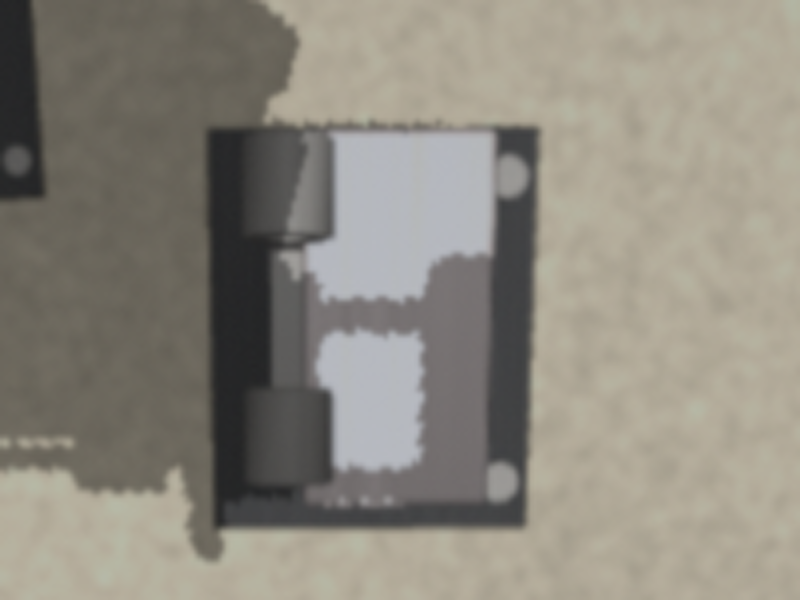

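The enlarged crop shows the upper knuckle at columns 245–333, ending at row 237. The lower knuckle is at columns 247–331, rows 389–484, so the axis lies at crop column 289. I'll cast these onto z = 0.1.

```bash
cat > j.py <<'E'
from h import *
a=np.load("w6.npy");c=cam("wrist",{"tcp_pos":a[:3],"ee_rot":a[3:]})
q=R.from_quat(a[3:])
P=lambda u,v:((u+.5)/4-.5+251,(v+.5)/4-.5+14)
def tl(px,z):return q.inv().apply(onz(c,px,z)-a[:3])
if __name__=="__main__":
    e=tl([P(289,v) for v in(129,237,389,484)],.1);print("tool x of ends",(e*1e3).round(1)[:,0],np.diff(e[:,0])*1e3)
    for z in(.1,.104):
        s=tl([P(245,190),P(333,190),P(247,440),P(331,440)],z)*1e3;print("tool y edges",s[:,1].round(1),s[1,1]-s[0,1],s[3,1]-s[2,1])
    im=cv2.cvtColor(cv2.imread("pics/w6.png"),cv2.COLOR_BGR2GRAY).astype(int)
    for u in(312.,316.,330.):print(u,im[40:145,int(u)].tolist())
    for v in(58,122):print(v,im[v,305:340].tolist())
E
python3 j.py
```

```text
tool x of ends [128.  104.2  69.3  46.7] [-23.83173252 -34.85786935 -22.6556885 ]
tool y edges [-8.9 11.7 -8.8 11.7] 20.59197810844178 20.472368611919485
tool y edges [-8.8 11.6 -8.6 11.6] 20.339452964269352 20.221310272208292
312.0 [99, 99, 99, 99, 94, 82, 59, 49, 50, 53, 53, 53, 53, 53, 54, 53, 54, 53, 54, 54, 54, 54, 54, 54, 56, 55, 55, 55, 55, 55, 55, 54, 51, 44, 39, 39, 39, 39, 39, 39, 39, 38, 38, 39, 39, 38, 38, 39, 38, 38, 38, 39, 38, 39, 38, 38, 38, 39, 39, 38, 37, 37, 38, 38, 38, 38, 38, 38, 37, 38, 39, 43, 46, 47, 48, 47, 47, 47, 47, 47, 48, 48, 47, 46, 48, 48, 48, 48, 48, 47, 49, 48, 49, 48, 44, 40, 39, 44, 56, 64, 67, 67, 67, 67, 71]
316.0 [99, 101, 105, 111, 107, 89, 69, 67, 69, 70, 69, 70, 69, 70, 70, 70, 70, 70, 70, 70, 71, 71, 71, 70, 71, 71, 72, 71, 72, 72, 72, 68, 56, 44, 40, 39, 39, 38, 39, 39, 39, 39, 39, 38, 39, 39, 38, 38, 38, 38, 38, 37, 39, 38, 38, 38, 39, 38, 39, 38, 38, 38, 37, 38, 39, 39, 38, 38, 38, 40, 46, 58, 65, 66, 68, 68, 68, 69, 68, 69, 68, 69, 69, 69, 69, 70, 69, 69, 69, 69, 70, 69, 70, 69, 64, 53, 42, 42, 54, 65, 68, 68, 67, 68, 70]
330.0 [167, 168, 169, 167, 151, 117, 100, 112, 116, 117, 116, 117, 116, 116, 115, 116, 115, 115, 115, 114, 114, 114, 113, 113, 113, 113, 111, 111, 110, 110, 109, 104, 88, 78, 119, 167, 182, 184, 184, 184, 184, 181, 174, 170, 161, 136, 132, 135, 131, 122, 118, 118, 117, 118, 117, 117, 116, 117, 118, 123, 131, 134, 136, 148, 164, 170, 168, 158, 140, 131, 118, 92, 76, 73, 72, 72, 72, 72, 71, 71, 71, 71, 71, 70, 70, 70, 70, 69, 69, 69, 69, 69, 69, 68, 74, 91, 106, 109, 106, 95, 79, 69, 67, 68, 70]
58 [40, 40, 41, 40, 41, 41, 45, 54, 60, 63, 67, 70, 74, 76, 79, 81, 84, 86, 86, 85, 94, 120, 129, 127, 121, 115, 108, 99, 96, 129, 171, 182, 183, 183, 183]
122 [40, 38, 38, 38, 37, 38, 40, 47, 56, 61, 65, 69, 72, 74, 76, 79, 80, 82, 82, 82, 80, 78, 76, 76, 74, 71, 67, 64, 86, 141, 175, 184, 185, 185, 185]
```

Run:
```python
from j import *
s=tl([P(271,340),P(305,340)],.079)*1e3;print("gap floor plate edges y",s[:,1])
im=cv2.cvtColor(cv2.imread("pics/w6.png"),cv2.COLOR_BGR2GRAY).astype(int);print(im[96:102,312:334].mean(0).round().tolist())
for n,us in(("w4",(333,334,335)),("w5",None)):
    b=np.load(n+".npy");cc=cam("wrist",{"tcp_pos":b[:3],"ee_rot":b[3:]});qq=R.from_quat(b[3:]);g=cv2.cvtColor(cv2.imread(f"pics/{n}.png"),cv2.COLOR_BGR2GRAY).astype(int)
    pc=qq.apply([.0,0,0])
    ends=[(.5635-.015*np.cos(.184)-(.057+s_)*np.sin(.184),-.226-.015*np.sin(.184)+(.057+s_)*np.cos(.184),.074) for s_ in(.04,-.04)]
    pr=proj(cc,ends);print(n,"pred ends",pr.round(1).tolist())
    for u,v in pr:
        u,v=int(round(u)),int(round(v))
        if v>=0:print(v-10,g[max(v-10,0):v+11,u].tolist()); 
    u,v=pr.mean(0).round().astype(int)
    if n=="w5":u,v=int(round(pr[0][0])),int(round(pr[0][1]))+25
    print("across at row",v,u-12,g[v,u-12:u+13].tolist())
```

```text
gap floor plate edges y [-3.05742344  5.61547551]
[38.0, 38.0, 38.0, 38.0, 38.0, 40.0, 54.0, 82.0, 91.0, 92.0, 92.0, 92.0, 92.0, 90.0, 87.0, 96.0, 110.0, 116.0, 123.0, 142.0, 159.0, 166.0]
w4 pred ends [[334.7, 1.8], [334.4, 76.7]]
-8 [69, 140, 200, 218, 219, 219, 219, 219, 219, 219, 219, 219, 219]
67 [219, 218, 218, 219, 219, 219, 219, 218, 204, 147, 95, 85, 112, 141, 113, 70, 60, 68, 70, 71, 72]
across at row 39 323 [83, 79, 93, 94, 96, 101, 101, 126, 197, 218, 219, 218, 218, 218, 209, 177, 154, 136, 112, 111, 114, 114, 114, 114, 114]
w5 pred ends [[317.7, 151.5], [318.0, 255.4]]
141 [61, 67, 82, 92, 88, 80, 77, 77, 82, 99, 116, 124, 126, 126, 126, 126, 125, 125, 126, 124, 124]
245 [209, 209, 209, 208, 208, 200, 165, 106, 59, 50, 53, 52, 56, 59, 57, 57, 59, 62, 63, 65, 65]
across at row 176 306 [82, 90, 93, 96, 102, 111, 120, 121, 122, 122, 122, 122, 122, 122, 122, 121, 116, 110, 108, 106, 103, 99, 93, 85, 85]
```

Run:
```python
from j import *
t=a[:3]+q.apply([.0869,.0006,0]);print("target",t)
plan([((t[0],t[1],.265),.302),((t[0],t[1],.16),.302)])
```

```text
target [0.5721068  0.19678546 0.26904997]
-> [0.572 0.197 0.265] 4
0.88 0.01 0.04 -0 0 -0
0.87 0.01 0.04 -0 0 -0.01
0.88 0 0.04 -0 0 -0
0.87 0.01 0.05 -0.01 0 -0.01
-> [0.572 0.197 0.16 ] 5
0 -0 0.84 0 0 0
0 -0 0.84 0 0 0
0 -0 0.84 0 0 0
0 -0 0.84 0 0 0
0 -0 0.84 0 0 0
```

Call:
jog_arm([
  {"grip": 0, "tx": 0.88, "ty": 0.01, "tz": 0.04, "rx": 0, "ry": 0, "rz": 0},
  {"grip": 0, "tx": 0.87, "ty": 0.01, "tz": 0.04, "rx": 0, "ry": 0, "rz": 0},
  {"grip": 0, "tx": 0.88, "ty": 0, "tz": 0.04, "rx": 0, "ry": 0, "rz": 0},
  {"grip": 0, "tx": 0.87, "ty": 0, "tz": 0.04, "rx": 0, "ry": 0, "rz": 0},
  {"grip": 0, "tx": 0, "ty": 0, "tz": 0.84, "rx": 0, "ry": 0, "rz": 0},
])

```text
clock: 16.8
tcp_pos: [0.5728, 0.1986, 0.2473]
ee_rot: [0.593, 0.805, 0.002, 0.002]
force: [0.9, -0.2, -2.0]
width: 0.0076
grip_force: 35.0
```

Call:
jog_arm([
  {"grip": 0, "tx": 0, "ty": 0, "tz": 0.84, "rx": 0, "ry": 0, "rz": 0},
  {"grip": 0, "tx": 0, "ty": 0, "tz": 0.84, "rx": 0, "ry": 0, "rz": 0},
  {"grip": 0, "tx": 0, "ty": 0, "tz": 0.84, "rx": 0, "ry": 0, "rz": 0},
  {"grip": 0, "tx": 0, "ty": 0, "tz": 0.84, "rx": 0, "ry": 0, "rz": 0},
  {"grip": 0, "tx": 0, "ty": 0, "tz": 0, "rx": 0, "ry": 0, "rz": 0},
])

```text
clock: 17.3
tcp_pos: [0.5705, 0.1954, 0.1577]
ee_rot: [0.594, 0.804, -0.003, -0.002]
force: [-0.2, -1.0, -2.8]
width: 0.008
grip_force: 35.0
```

Call:
jog_arm([
  {"grip": 0, "tx": 0, "ty": 0, "tz": 0, "rx": 0, "ry": 0, "rz": 0},
  {"grip": 0, "tx": 0, "ty": 0, "tz": 0, "rx": 0, "ry": 0, "rz": 0},
  {"grip": 0, "tx": 0, "ty": 0, "tz": 0, "rx": 0, "ry": 0, "rz": 0},
])

```text
clock: 17.6
tcp_pos: [0.573, 0.197, 0.1621]
ee_rot: [0.594, 0.805, 0.001, 0.001]
force: [-0.4, 0.4, -2.9]
width: 0.0077
grip_force: 35.0
```

Run:
```python
from h import *
A=[]
s=grab("scene","s7")
for i in range(4):A.append(monitor.read_state()["tcp_pos"]);vision.grab_frame("wrist")
w=grab("wrist","w7")
print(np.round(A,4).tolist());st=monitor.read_state();print(st["clock"],st["force"],st["ee_rot"].round(4))
c=cam("scene");L=np.array([.5721,.1968,.13]);J=np.array([.5721,.1968,.1])
u,v=proj(c,J)[0].astype(int);print(u,v)
x0,y0=u-40,v-45
B=cv2.resize(s[y0:y0+75,x0:x0+80],(640,600),interpolation=cv2.INTER_CUBIC);print("origin",x0,y0)
cv2.imwrite("pics/s7c.png",np.clip(B.astype(float)*1.3,0,255).astype(np.uint8)[:,:,::-1])
y=.302;Y=np.array([-np.sin(y),np.cos(y),0])
for n,p in(("leafplate top ends",[[.5721,.1968,.185]+d*Y for d in(.04,-.04)]),("leaf plate bot",[[.5721,.1968,.147]+d*Y for d in(.04,-.04)]),("leaf kn bottom",[[.5721,.1968,.119]+d*Y for d in(.014,-.014)]),("fixed kn tops outer/inner",[[.5721,.1968,.111]+d*Y for d in(.04,.017,-.017,-.04)])):print(n,((proj(c,p)-[x0,y0]+.5)*8).round(0).tolist())
```

```text
[[0.5728, 0.1971, 0.1619], [0.5727, 0.1971, 0.1617], [0.5726, 0.1972, 0.1615], [0.5725, 0.1972, 0.1613]]
17.9 [-0.82349946  0.41544386 -1.96704385] [5.936e-01 8.047e-01 2.000e-04 1.000e-04]
381 185
origin 341 140
leafplate top ends [[462.0, 131.0], [272.0, 211.0]]
leaf plate bot [[442.0, 222.0], [256.0, 302.0]]
leaf kn bottom [[370.0, 312.0], [306.0, 340.0]]
fixed kn tops outer/inner [[424.0, 304.0], [373.0, 327.0], [296.0, 361.0], [243.0, 385.0]]
```

View pics/s7c.png

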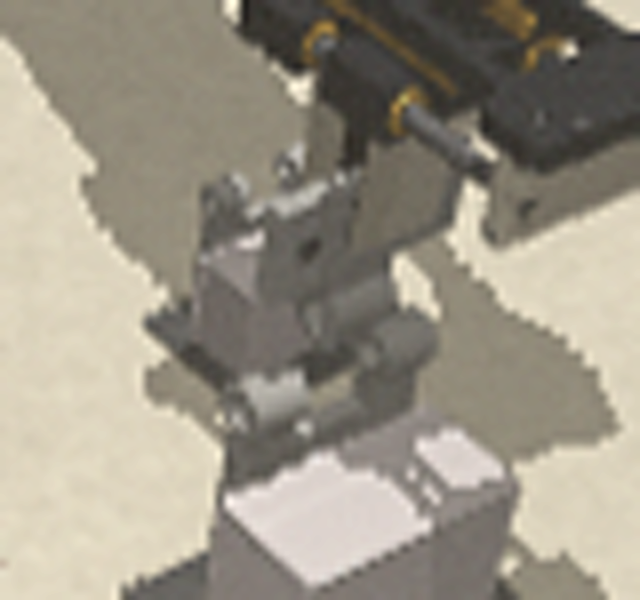

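The scene crop shows the leaf's knuckle (about (308–395, 315–285)) hanging above the gap between the fixed knuckles (inner ends near (303,385) and (368,350)). It looks roughly centred. As a finer check, the wrist view shows the plate end and the +y fixed knuckle together.

Run:
```python
from h import *
st=monitor.read_state();np.save("w7.npy",np.r_[st["tcp_pos"],st["ee_rot"]])
c=cam("wrist",st);q=R.from_quat(st["ee_rot"]);p=st["tcp_pos"];dz=p[2]-.1;print(p)
im=cv2.imread("pics/w7.png")
x0,y0=280,125
B=cv2.resize(im[y0:y0+100,x0:x0+80],(480,600),interpolation=cv2.INTER_CUBIC)
cv2.imwrite("pics/w7c.png",np.clip(B.astype(float)*1.5,0,255).astype(np.uint8))
f=lambda P:((proj(c,p+q.apply(np.array(P)))-[x0,y0]+.5)*6).round(0).tolist()
print("plate top end",f([[.04,-.004,-.0253],[.04,.004,-.0253]]),"bottom",f([[.04,-.004,.0127],[.04,.004,.0127]]))
print("fixed kn outer end z.1",f([[.04,-.011,dz],[.04,.011,dz]]),"inner",f([[.017,-.011,dz],[.017,.011,dz]]),"floor plate",f([[.04,-.004,dz+.021]]))
```

```text
[0.57235362 0.19717994 0.16100739]
plate top end [[191.0, 330.0], [308.0, 330.0]] bottom [[204.0, 246.0], [296.0, 246.0]]
fixed kn outer end z.1 [[152.0, 180.0], [350.0, 180.0]] inner [[154.0, 382.0], [347.0, 382.0]] floor plate [[218.0, 159.0]]
```

View pics/w7c.png

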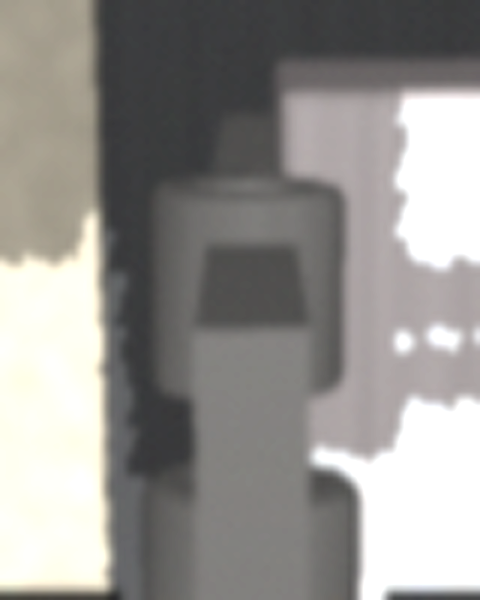

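The plate end is at rows 327/246, within 0.3 mm of the prediction. The fixed knuckle edges (154–345, end near row 186) put the jamb about 0.7 mm to tool −x and 0.3 mm to −y of the assumed position. I'll apply that small correction and lower.

Call:
jog_arm([
  {"grip": 0, "tx": -0.03, "ty": -0.01, "tz": 0, "rx": 0, "ry": 0, "rz": 0},
  {"grip": 0, "tx": 0, "ty": 0, "tz": 0.3, "rx": 0, "ry": 0, "rz": 0},
  {"grip": 0, "tx": 0, "ty": 0, "tz": 0.3, "rx": 0, "ry": 0, "rz": 0},
  {"grip": 0, "tx": 0, "ty": 0, "tz": 0.3, "rx": 0, "ry": 0, "rz": 0},
  {"grip": 0, "tx": 0, "ty": 0, "tz": 0.31, "rx": 0, "ry": 0, "rz": 0},
])

```text
clock: 18.4
tcp_pos: [0.5721, 0.1963, 0.1294]
ee_rot: [0.594, 0.805, -0.0, -0.0]
force: [0.6, 0.3, -1.1]
width: 0.0077
grip_force: 35.0
```

Call:
jog_arm([
  {"grip": 0, "tx": 0, "ty": 0, "tz": 0, "rx": 0, "ry": 0, "rz": 0},
  {"grip": 0, "tx": 0, "ty": 0, "tz": 0, "rx": 0, "ry": 0, "rz": 0},
  {"grip": 0, "tx": 0, "ty": 0, "tz": 0, "rx": 0, "ry": 0, "rz": 0},
  {"grip": 0, "tx": 0, "ty": 0, "tz": 0, "rx": 0, "ry": 0, "rz": 0},
  {"grip": 0, "tx": 0, "ty": 0, "tz": 0, "rx": 0, "ry": 0, "rz": 0},
])

```text
clock: 18.9
tcp_pos: [0.5725, 0.1964, 0.1308]
ee_rot: [0.594, 0.805, 0.0, 0.0]
force: [-0.2, 0.1, -2.2]
width: 0.0077
grip_force: 35.0
```

Run:
```python
from h import *
for i in range(5):
    w=grab("wrist",f"w8");st=monitor.read_state();print(st["tcp_pos"].round(4),st["force"].round(1),st["grip_force"],st["ee_rot"].round(4))
# fixed knuckle y-edges and outer end at z=.1, +y knuckle
c=cam("wrist",st);q=R.from_quat(st["ee_rot"]);p=st["tcp_pos"];dz=p[2]-.1
g=cv2.cvtColor(w,cv2.COLOR_RGB2GRAY).astype(int)
f=lambda P:proj(c,p+q.apply(np.array(P))).round(1).tolist()
print("kn outer",f([[.04,-.011,dz],[.04,.011,dz]]),"mid",f([[.0385,-.011,dz],[.0385,.011,dz]]))
v=int(round(f([[.034,0,dz]])[0][1]));u0=int(f([[.034,-.011,dz]])[0][0]);u1=int(f([[.034,.011,dz]])[0][0])
print(v,u0-6,g[v,u0-6:u0+8].tolist(),u1-6,g[v,u1-6:u1+8].tolist())
v=int(f([[.04,-.007,dz]])[0][1]);u=int(f([[.04,-.0085,dz+.0]])[0][0]);print(u,v-8,g[v-8:v+10,u].tolist())
print("plate top end",f([[.04,-.004,-.0253],[.04,.004,-.0253]]))
```

```text
[0.5724 0.1963 0.1308] [ 0.1  0.2 -1.8] 34.998239278793335 [5.937e-01 8.047e-01 2.000e-04 2.000e-04]
[0.5724 0.1963 0.1307] [ 0.7 -0.1 -1.7] 34.998223185539246 [5.937e-01 8.047e-01 2.000e-04 1.000e-04]
[0.5723 0.1963 0.1306] [-0.2 -0.4 -1.5] 34.99828577041626 [5.937e-01 8.047e-01 2.000e-04 1.000e-04]
[0.5723 0.1963 0.1306] [-0.9 -0.9 -2.1] 34.9982875585556 [5.937e-01 8.047e-01 1.000e-04 1.000e-04]
[0.5723 0.1963 0.1306] [-0.5 -0.7 -2.9] 34.99832332134247 [5.937e-01 8.047e-01 1.000e-04 0.000e+00]
kn outer [[302.2, 160.7], [340.4, 160.8]] mid [[302.2, 163.3], [340.3, 163.3]]
171 296 [43, 40, 40, 40, 41, 41, 43, 48, 56, 61, 64, 67, 69, 71] 334 [77, 75, 74, 70, 65, 65, 85, 108, 113, 114, 113, 115, 117, 119]
306 152 [42, 41, 42, 41, 41, 41, 42, 43, 47, 53, 58, 61, 63, 63, 64, 64, 63, 64]
plate top end [[311.4, 179.4], [330.9, 179.5]]
```

The leaf is aligned: hole axis about 0.8 mm high, lateral error under 0.5 mm. The wrist force is just the leaf's weight, so it is not touching the jamb. Handing in.

```bash
python3 -c "
from rig import bot
print(bot.hand_in())"
```

```text
the job is handed in; nothing more can be done
None
```

The job is handed in: latch swung clear (about 1.68 rad), lid left open (about 1.83 rad), and the short-knuckle leaf held in the gripper between the fixed knuckles, free of the jamb and by my measurements within about 1 mm of the axis; no verdict was returned.

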